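# Mount tube samples between centres and draw the turnbuckle in

### The arm

A 6-joint arm with a two-finger parallel gripper is mounted at the origin on the work surface. World frame = base frame: x ahead of the robot, y to its left, z up, the work surface at z = 0. Lengths are in m, angles in rad, forces in N, time in s.
With the tool pointing down it reaches from about 0.325 to 0.9 m from the base axis. Payload 6.1 kg.
Tool frame: the origin (TCP) lies midway between the tips of the shut fingers; the grasp point (between the pads) lies 19 mm behind it (arm.tcp_to_grasp is the distance from the TCP to the grasp point, in m); z points along the fingers, y is the line along which they close (so a half turn about z gives the same grasp; the last joint's range is limited). The gripper opens to 87 mm and grips with 3 to 60 N. Pads are 19 mm wide; open, the fingers measure 117 mm over their backs; the gripper's body (75 mm by 190 mm) begins 51 mm behind the grasp point.
Start: joints at [1.055, 0.22, 1.526, -0, 1.395, -0.126], TCP at [0.237, 0.578, 0.187] pointing down, gripper open.
Joint ranges: [-2.98, 2.98], [-0.91, 2.08], [0.09, 2.57], [-1.24, 4.39], [0.2, 2.65], [-2.68, 2.68]. Speed limits (rad/s): [2.57, 2.57, 3.01, 3.14, 3.14, 3.14].

### API

Orientations are given as a rotation vector (axis times angle).
In Python, from cell import arm gives the robot as it stands.
- The arm moves only by the shell command python3 -m crank 'ROWS' [OPENING]. ROWS is text: rows parted by semicolons, each of 6 numbers parted by spaces: the shift along the tool's x, y, z in units of 30 mm (1.0 is 30 mm), then the turn, a rotation vector about the tool's x, y, z in units of 5 degrees (1.0 is 5 degrees). In form: x y z rx ry rz; .... A call has 1 to 12 rows; each row is the pose to reach, as a shift and turn from the pose commanded when the call began, along the tool's axes at that moment; what a row does not reach only later rows make up. A row lasts 1/12 s, in which the tool goes at most 41.7 mm and 7.16 degrees, less where a joint would pass 70% of its speed; a pose out of reach is approached as far as the arm can. A call with a gripper value outside its range is refused whole. OPENING is the opening, from -1 (shut) to 1 (fully open), set as the call begins (- or left out, the last holds). The fingers move at their own pace and stop on an object; the grip force is fixed at half the most. Time passes only in rows, so rows that repeat a pose let the fingers close. It gives the time, the measured TCP pose, the force, the opening and the grip force at its end, in the units of the state.
- arm.get_obs(): the state, without advancing time (a new reading comes with each control period).
- arm.get_image(name): name is "side" or "top"; returns a dict with "pixels" (400x640x3 uint8, red, green, blue), "fx", "fy", "cx", "cy" (pixels), "distortion" ([k1, k2, p1, p2, k3] as OpenCV has them; the pictures are not rectified), "rvec" (rotation vector, rad) and "tvec" (3), from world to camera coordinates, as OpenCV has them. Camera axes: x right, y down, z forward; pixel columns grow to the right and rows downward; lengths in m; the calibration is good to about 2 mm. A picture is of the moment at which its call begins. There is no depth.
- arm.sign_off(): hands the job in; it is judged then, once.
The state is a dict: "clock": time; "joint_positions": joint angles; "qd": joint speeds; "tau": joint torques, N m; "tcp_pos": TCP position; "eef_rot": TCP orientation; "contact_force": force on the tool from outside, world axes, zero at the start; "ft_torque": the same for the moment, N m; "finger_gap": finger opening in m; "finger_force": force on a finger pad.
Only numpy, scipy, OpenCV 4.12 (cv2) and the standard library are available. Lean on these libraries where they do the work, as an engineer would, in place of code of your own. Each camera call takes 0.05 s, during which the arm holds its last target. There are 200 camera calls.

### The job

Slacken the bench holder's turnbuckle right off, then load every full-length square tube into the holder, one per station in any stations: lay it on the rests between the head pin and the tailstock, and push that station's tailstock fully home. Only when all of them are loaded, turn the middle body of the turnbuckle until it is fully drawn in, so that both end plates close and hold every tube on the pins at both ends. Leave the short offcut and everything else on the bench where it is.

Things in the scene. Friction and masses are not known exactly. Their poses are not given: they have to be found in the camera images.
- holder: Bench holder, fixed, placed anew each start. Base plate 280 x 310 x 10 mm, two upright end plates 272 mm wide, tops 76 mm above the bench. Origin on the bench, midway between the pins; x across the stations (away from the robot at yaw 0), y along the tubes from head plate (inner face y = -84 mm when slack) to tail plate (+107 mm; the tailstocks' side). Stations at x = -100, -42, +16 mm, turnbuckle at x = +102 mm.
- station0 (a point): Centre of the station nearest the robot, 55 mm above the bench: where a held tube's middle lies. Tube rests, 10 mm thick, at holder y = -36 and +36 mm, tops 43 mm above the bench; flared cheeks (30 mm apart at the foot, about 37 at the tips, 73 mm up) guide the tube. Between the rests is free space for fingers, down to the base plate's top (10 mm).
- station1 (a point): Centre of the middle station, same form. A cone-nosed steel pin on the axis points in from each end: 12 mm thick, nose 10 mm long, shoulder 23 mm across. Turnbuckle slack: the head nose ends at y = -64 mm, the tailstock nose at +94 mm drawn back, +64 mm home. A tube laid with its middle about 4 mm towards the tail plate clears the head nose.
- station2 (a point): Centre of the far station, nearest the turnbuckle, same form. As the turnbuckle draws in, the noses enter the tube's bore from both ends and the shoulders push the tube to the middle, leaving it about 3 mm of play in all.
- tail0 (a joint): Tailstock of station 0: steel quill through the tail plate; slides along the holder's -y, towards the tube. 0 = drawn right back, 0.030 m = fully home against its stop; starts at 0 to 0.012. About 3 N moves it and it stays where it is left.
- grip0 (a point): Point on the black upright grip of tailstock 0, on its centre line, 95 mm above the bench, 11 mm below its top. Grip 16 mm wide (holder x), 14 mm thick (holder y), lower end 44 mm above the bench. It stands outside the tail plate and moves with the tailstock; pinch it from above across its width, or push it towards the tail plate.
- tail1 (a joint): Tailstock of station 1: steel quill through the tail plate; slides along the holder's -y, towards the tube. 0 = drawn right back, 0.030 m = fully home against its stop; starts at 0 to 0.012. About 3 N moves it and it stays where it is left.
- grip1 (a point): Point on the black upright grip of tailstock 1, on its centre line, 95 mm above the bench, 11 mm below its top. Grip 16 mm wide (holder x), 14 mm thick (holder y), lower end 44 mm above the bench. It stands outside the tail plate and moves with the tailstock; pinch it from above across its width, or push it towards the tail plate.
- tail2 (a joint): Tailstock of station 2: steel quill through the tail plate; slides along the holder's -y, towards the tube. 0 = drawn right back, 0.030 m = fully home against its stop; starts at 0 to 0.012. About 3 N moves it and it stays where it is left.
- grip2 (a point): Point on the black upright grip of tailstock 2, on its centre line, 95 mm above the bench, 11 mm below its top. Grip 16 mm wide (holder x), 14 mm thick (holder y), lower end 44 mm above the bench. It stands outside the tail plate and moves with the tailstock; pinch it from above across its width, or push it towards the tail plate.
- turnbuckle (a joint): Turnbuckle body, rad: 0 = slack, 6.3 = fully drawn in, at a stop; starts half drawn in, at 2.2 to 3.4. Axis along the holder's y. Turning its top towards the holder's +x (away from the robot) raises the value and draws BOTH end plates in by left- and right-hand threaded rods, 2 mm each per rad; the other way slackens. Friction 0.15 N m; it stays where left.
- turnbuckle_mid (a point): Middle of the turnbuckle, on its axis, 62 mm above the bench. Body 88 mm long, nuts 30 mm across. At its middle four round arms 10 mm thick reach 45 mm from the axis, a cross square to it, at v, v + 90, v + 180, v + 270 degrees from straight up towards holder +x (v: joint value). Push them from above along their arc, or they bind: level pushes jam on an arm leaning over 35 degrees towards the finger.
- tube0: Aluminium square tube, 24 x 24 mm outside, bore 16 x 16 mm open at both ends, 120 mm long, about 110 g. Origin at its centre (12 mm above the bench when it lies there, on any side); x along its length. All full-length tubes are alike. Two or three lie to the right of the holder; an absent one reads None from the start.
- tube1: Aluminium square tube, 24 x 24 mm outside, bore 16 x 16 mm open at both ends, 120 mm long, about 110 g. Origin at its centre (12 mm above the bench when it lies there, on any side); x along its length. All full-length tubes are alike. Two or three lie to the right of the holder; an absent one reads None from the start.
- tube2: Aluminium square tube, 24 x 24 mm outside, bore 16 x 16 mm open at both ends, 120 mm long, about 110 g. Origin at its centre (12 mm above the bench when it lies there, on any side); x along its length. All full-length tubes are alike. Two or three lie to the right of the holder; an absent one reads None from the start.
- offcut: Offcut of the same square tube, only 60 mm long: too short, not to be used. Origin at its centre. Leave it alone.
- dish: Glass dish, 90 mm across, 18 mm high. Origin at the centre of its underside. Bystander: leave it alone.
- jar: White plastic jar, 60 mm across, 70 mm high. Origin at the centre of its underside. Bystander: leave it alone.
- wood_block: Wooden block 60 x 40 x 35 mm. Origin at the centre of its underside. Bystander: leave it alone.
- beaker: Glass beaker, 70 mm across, 90 mm high. Origin at the centre of its underside. Bystander: leave it alone.
Not all that is in view belongs to the job. Leave any orange look-alike of the tube1 alone. Leave any brown look-alike of the tube2 alone.

How it is judged:
By the outcome, as a careful person would: the job done as asked, in the order asked, and still so for the second after the job is handed in, with the robot touching nothing.
Of tube0, tube1, tube2 only 2 to 3 are there at a start; the rules pass over those that are not, and their reading is None.
At some moment in a run one of tube0, tube1, tube2 may be knocked a few centimetres aside while the robot is not near it.
Once in a run the grip may slacken for a moment while it holds something.
It also fails if it takes over 210 s, if anything falls off the work surface, if the arm or the gripper's body presses on something with over 40 N, if the wrist force passes 120 N, or if a joint passes its speed limit or range.

## Working session

There is one attempt and no reset: what is moved stays moved. The work goes in short steps, Python scripts to look and compute and a shell command to move; the robot and the scene stay as the last step left them, time stands still between calls to the robot, and variables do not carry over. Pictures are saved under pics/ and viewed, at most 14 in all, crops included, and the job is handed in when it is done.

```bash
ls; mkdir -p pics; cat > h.py <<'E'
import numpy as np, cv2
from cell import arm
def snap(name,fn=None):
    im=arm.get_image(name)
    if fn: cv2.imwrite('pics/'+fn,cv2.cvtColor(np.array(im['pixels']),cv2.COLOR_RGB2BGR))
    return im
def cam(im):
    K=np.array([[im['fx'],0,im['cx']],[0,im['fy'],im['cy']],[0,0,1.]]);D=np.array(im['distortion'],float)
    return K,D,np.array(im['rvec'],float),np.array(im['tvec'],float)
def ray(im,px):
    K,D,r,t=cam(im);p=cv2.undistortPoints(np.array(px,float).reshape(-1,1,2),K,D).reshape(-1,2)
    R=cv2.Rodrigues(r)[0];d=np.c_[p,np.ones(len(p))]@R
    return -R.T@t,d
def toz(im,px,z):
    c,d=ray(im,px);return c+d*((z-c[2])/d[:,2])[:,None]
def proj(im,P):
    K,D,r,t=cam(im);return cv2.projectPoints(np.array(P,float).reshape(-1,1,3),r,t,K,D)[0].reshape(-1,2)
def st():
    o=arm.get_obs();R=cv2.Rodrigues(np.array(o['eef_rot'],float))[0];return np.array(o['tcp_pos']),R,o
E
python3 - <<'E'
from h import *
for n in('top','side'):
    im=snap(n,n+'0.png');print(n,-cv2.Rodrigues(np.array(im['rvec']))[0].T@np.array(im['tvec']))
p,R,o=st();print(p,R.round(3),o)
E
```

```text
pics
top [ 0.28243092 -0.04468066  1.47879166]
side [-0.12869035 -0.90343447  1.0199424 ]
[0.23720849 0.57758434 0.18614957] [[-0.925  0.38  -0.001]
 [ 0.38   0.925 -0.001]
 [ 0.    -0.002 -1.   ]] {'clock': 0.1, 'joint_positions': array([ 1.05488800e+00,  2.21156072e-01,  1.52748095e+00,  6.08389268e-06,
        1.39467419e+00, -1.26131151e-01]), 'qd': array([ 0.00036405, -0.00305059, -0.00192188, -0.00118715, -0.00058537,
       -0.00120443]), 'tau': array([ 1.19052384e-03, -4.95947313e+01, -3.88517833e+01,  7.01045967e-02,
        5.15263702e-02, -2.09414856e-05]), 'tcp_pos': array([0.23720849, 0.57758434, 0.18614957]), 'eef_rot': array([-6.08287472e-01, -3.08158103e+00,  2.55818157e-03]), 'contact_force': array([-0.72979549,  0.05894023,  0.18113229]), 'ft_torque': array([-0.03576807, -0.03460746, -0.00705943]), 'finger_force': 0.0, 'finger_gap': 0.08687106110948421}
```

View pics/top0.png

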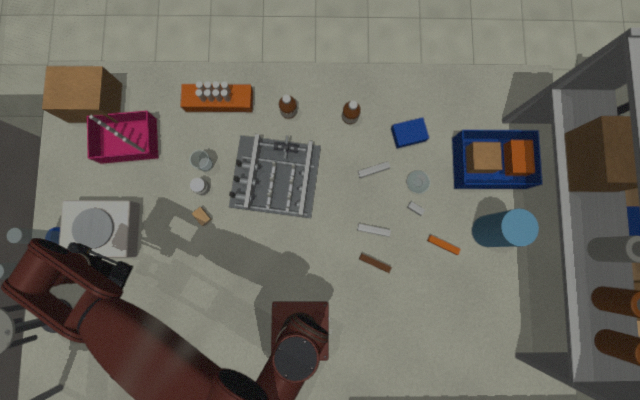

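View pics/side0.png

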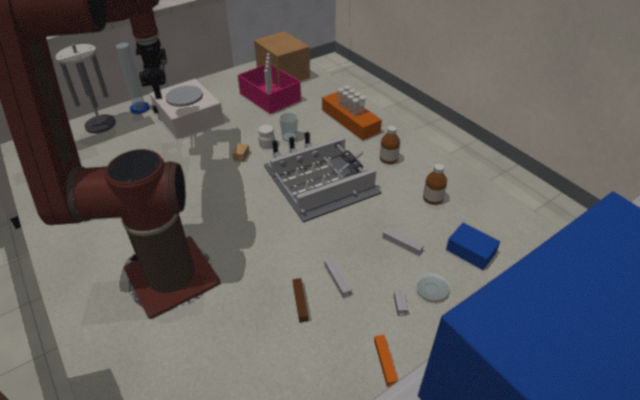

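The top view shows two silver tubes at about (374,170) and (374,230), and the offcut at (416,209). The holder is centred near (275,177) with its tailstock grips on the left. The orange and brown pieces are look-alikes.

```bash
python3 - <<'E'
from h import *
a=cv2.imread('pics/top0.png')[125:225,220:330];b=cv2.imread('pics/side0.png')[120:220,255:390]
cv2.imwrite('pics/c0.png',cv2.resize(a,None,fx=6,fy=6,interpolation=cv2.INTER_CUBIC))
cv2.imwrite('pics/c1.png',cv2.resize(b,None,fx=5.9,fy=5.9,interpolation=cv2.INTER_CUBIC))
im=snap('top');hsv=cv2.cvtColor(np.array(im['pixels']),cv2.COLOR_RGB2HSV)
g=cv2.cvtColor(np.array(im['pixels']),cv2.COLOR_RGB2GRAY)
print(g[230,374],g[215,340],g[240,360])
for (x0,y0,x1,y1) in[(350,155,397,185),(350,218,397,242),(403,198,428,220)]:
    sub=np.array(im['pixels'])[y0:y1,x0:x1].astype(float)
    bg=np.median(sub.reshape(-1,3),0)
    m=(np.linalg.norm(sub-bg,axis=2)>22).astype(np.uint8)
    # bluish: b-r relative
    br=(sub[:,:,2]-sub[:,:,0]); m2=((br-np.median(br))>12).astype(np.uint8)
    for mm in(m,m2):
        cs=cv2.findContours(mm,cv2.RETR_EXTERNAL,cv2.CHAIN_APPROX_NONE)[0]
        if not cs: continue
        c=max(cs,key=cv2.contourArea); r=cv2.minAreaRect(c)
        print(r, toz(im,cv2.boxPoints(r)+[x0,y0],0.02).round(3).tolist(), toz(im,[[r[0][0]+x0,r[0][1]+y0]],0.02).round(4))
E
```

```text
149 140 140
((23.415096282958984, 15.952828407287598), (6.730666637420654, 31.592926025390625), 74.05460357666016) [[0.579, -0.213, 0.02], [0.613, -0.329, 0.02], [0.589, -0.335, 0.02], [0.555, -0.22, 0.02]] [[ 0.5839 -0.2742  0.02  ]]
((24.0, 16.0), (0.0, 0.0), 0.0) [[0.584, -0.276, 0.02], [0.584, -0.276, 0.02], [0.584, -0.276, 0.02], [0.584, -0.276, 0.02]] [[ 0.5837 -0.2765  0.02  ]]
((23.045757293701172, 10.780365943908691), (31.816864013671875, 8.933196067810059), 11.768290519714355) [[0.362, -0.209, 0.02], [0.395, -0.216, 0.02], [0.371, -0.331, 0.02], [0.339, -0.323, 0.02]] [[ 0.3666 -0.2697  0.02  ]]
((9.0, 10.0), (0.0, 0.0), 0.0) [[0.369, -0.218, 0.02], [0.369, -0.218, 0.02], [0.369, -0.218, 0.02], [0.369, -0.218, 0.02]] [[ 0.3693 -0.2178  0.02  ]]
((9.851351737976074, 11.891891479492188), (17.785888671875, 7.323600769042969), 54.462318420410156) [[0.456, -0.389, 0.02], [0.472, -0.412, 0.02], [0.418, -0.449, 0.02], [0.402, -0.426, 0.02]] [[ 0.4374 -0.4193  0.02  ]]
((12.0, 13.0), (0.0, 0.0), 0.0) [[0.433, -0.427, 0.02], [0.433, -0.427, 0.02], [0.433, -0.427, 0.02], [0.433, -0.427, 0.02]] [[ 0.4333 -0.4272  0.02  ]]
```

View pics/c0.png

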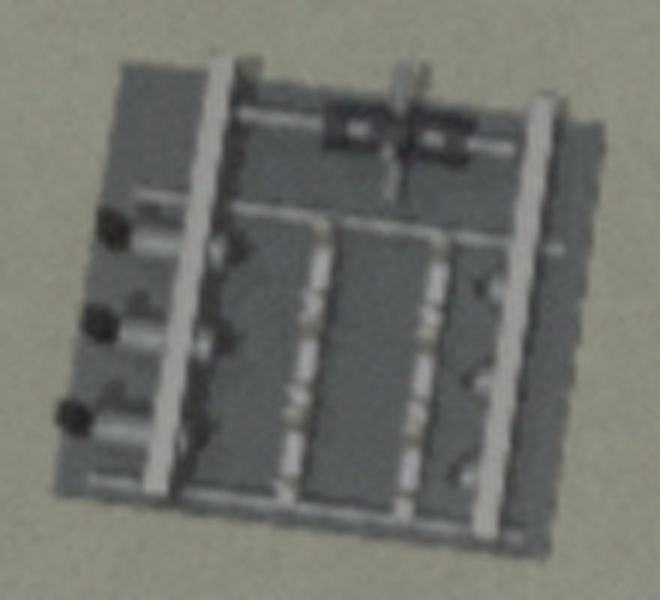

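View pics/c1.png

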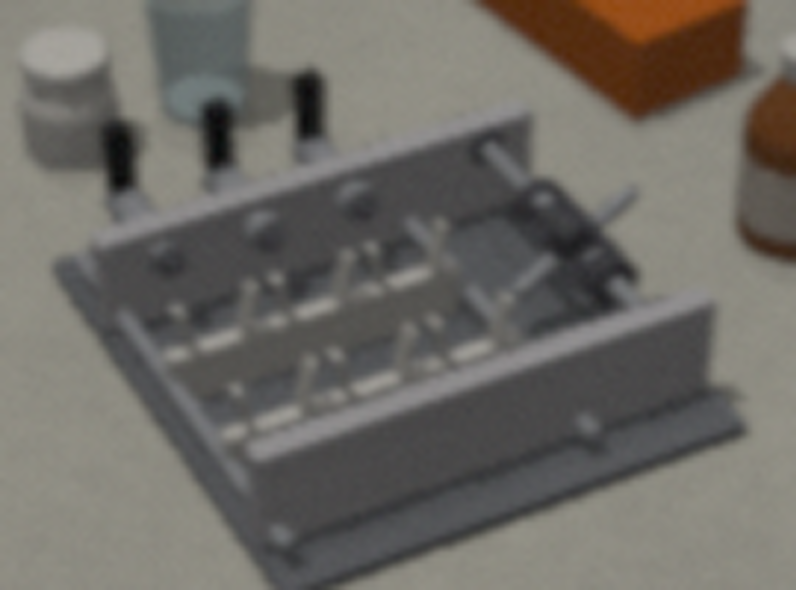

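```bash
python3 - <<'E'
from h import *
im=snap('top')
f=lambda L,z: toz(im,np.array(L)/6.+[219.6,124.6],z)[:,:2]
b=f([(122,65),(605,122),(548,558),(55,495)],.010)
print('base',b.round(4).tolist(),b.mean(0).round(4))
hp=f([(545,95),(485,538)],.076);tp=f([(222,58),(157,492)],.076)
print('head',hp.round(4).tolist(),'tail',tp.round(4).tolist())
def yaw(v): return np.degrees(np.arctan2(v[1],v[0]))
print('yaws x',yaw(hp[0]-hp[1]),yaw(tp[0]-tp[1]),'base',yaw(b[0]-b[3]),yaw(b[1]-b[2]),'y',yaw(b[0]-b[1])-90,yaw(b[3]-b[2])-90)
mid=(hp.mean(0)+tp.mean(0))/2
print('mid plates',mid)
th=np.radians(np.mean([yaw(hp[0]-hp[1]),yaw(tp[0]-tp[1]),yaw(b[0]-b[3]),yaw(b[1]-b[2]),yaw(b[0]-b[1])-90,yaw(b[3]-b[2])-90]))
ex=np.array([np.cos(th),np.sin(th)]);ey=np.array([-ex[1],ex[0]])
print('th',np.degrees(th),'gap',(tp.mean(0)-hp.mean(0))@ey,'from base c',(mid-b.mean(0))@ex,(mid-b.mean(0))@ey)
O=mid-ey*.0115
for n,L,z in[('grips',[(110,226),(97,322),(72,415)],.106),('rests T',[(327,225),(287,492)],.043),('rests H',[(440,235),(402,508)],.043),('turn arms top',[(405,75)],.1),('lower arm',[(393,190)],.09),('body',[(400,130)],.062)]:
    q=f(L,z)-O;print(n,np.c_[q@ex,q@ey].round(4).tolist())
E
```

```text
base [[0.7207, 0.2321], [0.6856, -0.0749], [0.4079, -0.0403], [0.4456, 0.2657]] [0.5649 0.0956]
head [[0.6841, -0.0371], [0.4139, -0.0031]] tail [[0.7058, 0.1592], [0.4404, 0.1915]]
yaws x -7.17606437401982 -6.941654410857644 base -6.968289063758825 -7.115771783107462 y -6.5147664238656375 -7.039889896327111
mid plates [0.56104535 0.07760142]
th -6.959405991989416 gap 0.1968920636826935 from base c -0.0016879449724005976 -0.01837137177231147
grips [[0.016, 0.1551], [-0.0417, 0.154], [-0.0979, 0.1601]]
rests T [[0.0464, 0.0366], [-0.1206, 0.0377]]
rests H [[0.049, -0.0332], [-0.1215, -0.0328]]
turn arms top [[0.1307, -0.004]]
lower arm [[0.0625, -0.0054]]
body [[0.1068, -0.0018]]
```

```bash
cat >> h.py <<'E'
th=np.radians(-6.96);ex=np.array([np.cos(th),np.sin(th),0]);ey=np.array([-ex[1],ex[0],0])
O=np.array([0.56104535,0.07760142,0])-ey*.0105
def hw(x,y,z): return O+ex*x+ey*y+[0,0,z]
def plan(P,ty,name=''):
    """target TCP P, tool y axis direction ty (horizontal); prints a row"""
    p,R,o=st(); ty=np.array(ty)/np.linalg.norm(ty); z=np.array([0,0,-1.])
    if ty@R[:,1]<0: ty=-ty
    T=np.c_[np.cross(ty,z),ty,z]
    d=R.T@(P-p)/.03; r=np.degrees(cv2.Rodrigues(R.T@T)[0].ravel())/5
    print(name,d.round(2),r.round(2))
E
python3 - <<'E'
from h import *
s=snap('side')
L=np.array([(632,190),(503,305)])/5.9+[254.6,119.6]
c,d=ray(s,L)
k=((O-c)@ey)/(d@ey);P=c+d*k[:,None]-O
for q in P: x=q@ex-.102;z=q[2]-.062;print(x,z,np.hypot(x,z),np.degrees(np.arctan2(x,z)))
t=snap('top')
for a in range(0,90,15):
    pts=[hw(.102+.045*np.sin(np.radians(a+k)),0,.062+.045*np.cos(np.radians(a+k))) for k in(0,90,180,270)]
    print(a,((proj(t,pts)-[219.6,124.6])*6).round().astype(int).tolist(),((proj(s,pts)-[254.6,119.6])*5.9).round().astype(int).tolist())
for n,px,z in[('beaker',[(205,158)],.09),('jar',[(198,185)],.07),('block',[(202,215)],.035)]: print(n,toz(t,px,z))
p,R,o=st();plan(hw(.14,0,.2),ey,'above tb')
E
```

```text
0.035579057994063426 0.024980356420836125 0.043472837205051816 54.926983619396665
-0.045349155689388396 -0.025342067356154796 0.05194965158328085 -119.19738217962576
0 [[389, 117], [404, 66], [399, 156], [384, 208]] [[578, 179], [644, 221], [572, 308], [504, 269]]
15 [[392, 99], [405, 74], [397, 173], [383, 201]] [[596, 175], [641, 239], [554, 312], [507, 251]]
30 [[395, 83], [405, 86], [394, 188], [383, 190]] [[613, 176], [633, 256], [538, 312], [515, 233]]
45 [[398, 72], [405, 101], [391, 200], [384, 175]] [[627, 182], [621, 273], [524, 307], [527, 215]]
60 [[401, 65], [403, 119], [388, 207], [385, 156]] [[637, 192], [607, 288], [513, 298], [542, 200]]
75 [[403, 63], [402, 137], [386, 210], [387, 137]] [[643, 205], [590, 300], [506, 285], [559, 187]]
beaker [[0.61286852 0.3392394  0.09      ]]
jar [[0.5183012  0.36590454 0.07      ]]
block [[0.41339264 0.3569348  0.035     ]]
above tb [-20.91 -10.43  -0.44] [-0.01 -0.   -3.08]
```

```bash
python3 -m crank '-2 -1 -0.5 0 0 -1;-4 -2 -0.5 0 0 -2;-6 -3 -0.5 0 0 -3;-10 -5 -0.5 0 0 -3;-10 -5 -0.5 0 0 -3;-10 -5 -0.5 0 0 -3;-10 -5 -0.5 0 0 -3;-10 -5 -0.5 0 0 -3;-10 -5 -0.5 0 0 -3;-10 -5 -0.5 0 0 -3;-10 -5 -0.5 0 0 -3;-10 -5 -0.5 0 0 -3' -1; python3 - <<'E'
from h import *
print(st()[0]);plan(hw(.105,0,.14),ey,'above tb')
E
```

```text
clock: 1.3
tcp_pos: [0.4571, 0.3264, 0.202]
eef_rot: [-0.199, -3.135, -0.001]
contact_force: [0.3, 1.1, -0.2]
finger_gap: 0.0148
finger_force: 0.0
[0.45709414 0.32636711 0.20204482]
above tb [-7.99 -8.12  2.06] [ 0.   -0.01 -0.06]
```

```bash
python3 -m crank '-8 -8.1 0 0 0 0;-8 -8.1 0 0 0 0;-8 -8.1 0 0 0 0;-8 -8.1 0 0 0 0;-8 -8.1 0 0 0 0;-8 -8.1 0 0 0 0;-8 -8.1 0 0 0 0;-8 -8.1 0 0 0 0;-8 -8.1 0.5 0 0 0;-8 -8.1 2 0 0 0;-8 -8.1 2 0 0 0;-8 -8.1 2 0 0 0' -1; python3 - <<'E'
from h import *
print(st()[0]);plan(hw(.102,0,.112),ey,'start');snap('side','s1.png')
a=cv2.imread('pics/s1.png')[100:220,255:400];cv2.imwrite('pics/s1c.png',cv2.resize(a,None,fx=5,fy=5,interpolation=cv2.INTER_CUBIC))
E
```

```text
clock: 2.3
tcp_pos: [0.6614, 0.0557, 0.1379]
eef_rot: [-0.197, -3.127, -0.0]
contact_force: [0.4, 0.6, -0.4]
finger_gap: 0.0005
finger_force: 0.0
[0.66140726 0.05568821 0.13788088]
start [ 0.   -0.03  0.86] [-0.   -0.1  -0.05]
```

View pics/s1c.png

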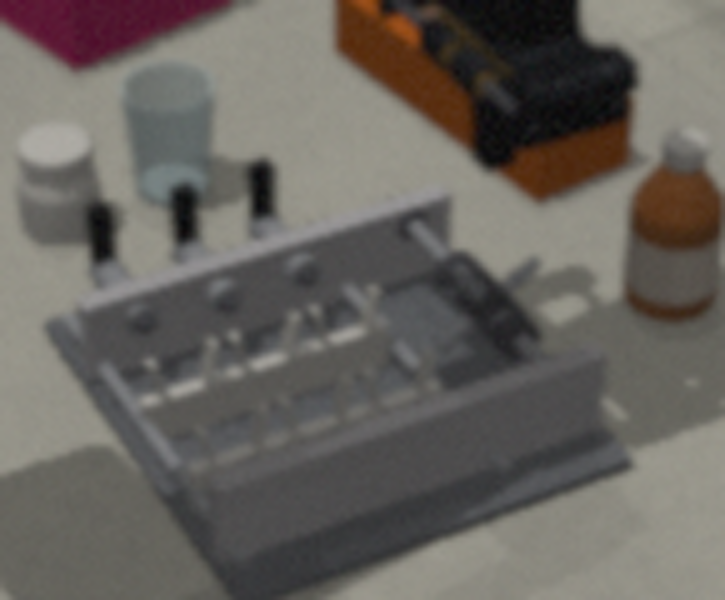

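The arm at about −32° appears foreshortened over the dark body near (480,270), and nothing is in the way, so I'll push it down.

```bash
python3 -m crank '0 0 0.6 0 0 0;0 0 1 0 0 0;0.1 0 1.2 0 0 0;0.17 0 1.44 0 0 0;0.25 0 1.48 0 0 0;0.35 0 1.54 0 0 0;0.44 0 1.6 0 0 0;0.52 0 1.66 0 0 0;0.6 0 1.74 0 0 0;0.66 0 1.82 0 0 0;0.66 0 1.82 0 0 0' -1
```

```text
clock: 3.27
tcp_pos: [0.6447, 0.0562, 0.087]
eef_rot: [-0.201, -3.134, 0.0]
contact_force: [0.1, 0.5, -0.8]
finger_gap: 0.0004
finger_force: 0.0
```

```bash
python3 -m crank '0.08 0 0.12 0 0 0;0.16 0 0.25 0 0 0;0.2 0 0.4 0 0 0;0.24 0 0.55 0 0 0;0.24 0 0.7 0 0 0;0.24 0 0.7 0 0 0' -1;python3 - <<'E'
from h import *
p,R,o=st();print(p, ((p-O)@ex-.102)*1e3,(p[2]-.062)*1e3, o['contact_force'])
E
```

```text
clock: 3.77
tcp_pos: [0.6377, 0.0572, 0.0657]
eef_rot: [-0.201, -3.134, 0.0]
contact_force: [-0.8, -0.6, 0.8]
finger_gap: 0.0004
finger_force: 0.4
[0.63774298 0.05719666 0.06574248] -23.394983056409178 3.742481151890631 [-0.79005543 -0.64940421  0.75035208]
```

```bash
python3 -m crank '0 0 -1.2 0 0 0;0 0 -2.4 0 0 0;0 0 -3.6 0 0 0;-0.8 0 -4 0 0 0;-1.7 0 -4 0 0 0;-1.7 0 -4 0 0 0;-1.7 0 -4 0 0 0' -1;python3 - <<'E'
from h import *
p,R,o=st();print(p, ((p-O)@ex-.102)*1e3,(p[2]-.062)*1e3, o['contact_force'])
snap('side','s2.png')
a=cv2.imread('pics/s2.png')[130:200,320:400];cv2.imwrite('pics/s2c.png',cv2.resize(a,None,fx=8,fy=8,interpolation=cv2.INTER_CUBIC))
E
```

```text
clock: 4.35
tcp_pos: [0.6891, 0.0503, 0.1855]
eef_rot: [-0.202, -3.134, 0.0]
contact_force: [0.7, 0.7, -1.0]
finger_gap: 0.0009
finger_force: 0.0
[0.68910762 0.05034148 0.18553445] 28.421840142756714 123.53445179512751 [ 0.7049119   0.71978203 -1.03997519]
```

View pics/s2c.png

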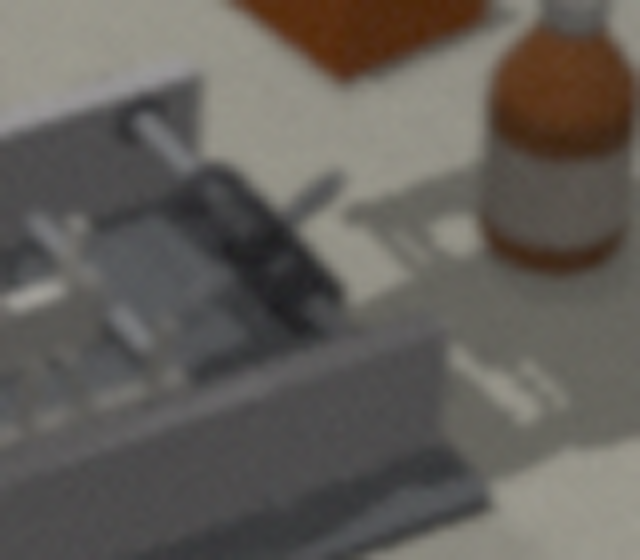

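```bash
python3 -m crank '0 -2 -1 0 0 0;0 -8 -1 0 0 0;0 -8 -1 0 0 0;0 -8 -1 0 0 0;0 -8 -1 0 0 0;0 -8 -1 0 0 0;0 -8 -1 0 0 0;0 -8 -1 0 0 0;0 -8 -1 0 0 0;0 -8 -1 0 0 0' -1;cat > v.py <<'E'
from h import *
import sys
# composite close-up of the turnbuckle, both views, contrast stretched
o=[]
for n,(x0,y0,w,h) in(('top',(265,125,55,50)),('side',(325,135,55,50))):
    s=snap(n,'tmp.png');a=np.array(s['pixels'])[y0:y0+h,x0:x0+w,::-1].astype(float)
    a=np.clip((a/160)**.6*255,0,255).astype(np.uint8)
    o.append(cv2.resize(a,None,fx=7,fy=7,interpolation=cv2.INTER_CUBIC))
    for ang in range(0,90,10):
        P=[hw(.102+.045*np.sin(np.radians(ang+k)),0,.062+.045*np.cos(np.radians(ang+k))) for k in(-90,0,90)]
        print(n,ang,((proj(s,P)-[x0,y0]+.5)*7).round().astype(int).tolist())
cv2.imwrite('pics/'+sys.argv[1],np.hstack(o))
E
python3 v.py v1.png
```

```text
clock: 5.23
tcp_pos: [0.6579, -0.1857, 0.2162]
eef_rot: [-0.199, -3.134, -0.001]
contact_force: [-0.1, 0.4, 0.5]
finger_gap: 0.0005
finger_force: 0.0
top 0 [[134, 244], [140, 137], [157, 78]]
top 10 [[133, 239], [142, 123], [158, 83]]
top 20 [[133, 232], [144, 110], [159, 91]]
top 30 [[133, 222], [147, 98], [159, 101]]
top 40 [[133, 211], [149, 88], [158, 112]]
top 50 [[134, 198], [151, 81], [157, 125]]
top 60 [[135, 183], [153, 76], [156, 139]]
top 70 [[136, 168], [155, 74], [155, 153]]
top 80 [[138, 153], [156, 75], [153, 168]]
side 0 [[109, 215], [197, 108], [275, 158]]
side 10 [[111, 201], [211, 104], [273, 172]]
side 20 [[115, 186], [225, 103], [268, 186]]
side 30 [[122, 172], [238, 105], [262, 200]]
side 40 [[130, 158], [249, 109], [253, 213]]
side 50 [[141, 145], [259, 115], [242, 226]]
side 60 [[154, 133], [266, 123], [231, 237]]
side 70 [[167, 122], [272, 134], [217, 247]]
side 80 [[182, 114], [275, 145], [204, 255]]
```

View pics/v1.png

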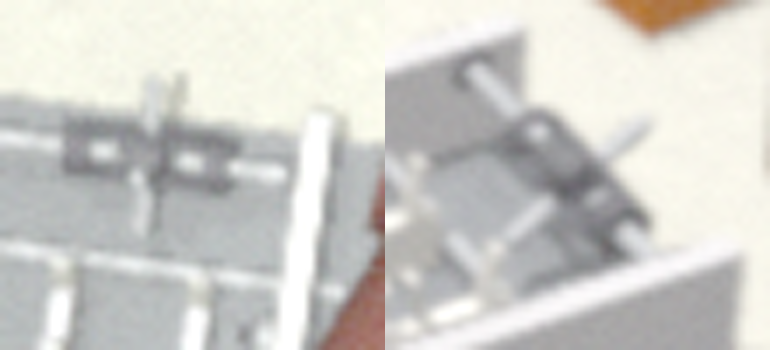

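```bash
cat > gap.py <<'E'
from h import *
import sys
# sub-pixel plate-top positions along several rows: centroid of the bright plate top
snap('top','now.png')
def prof(f):
    g=cv2.imread('pics/'+f,0).astype(float);out=[]
    for y in range(155,195,4):
        r=[]
        for (p,q) in(((222,58),(157,492)),((545,95),(485,538))):
            t=((y-124.6)*6-p[1])/(q[1]-p[1]);x=(p[0]+t*(q[0]-p[0]))/6+219.6
            xs=np.arange(int(x)-5,int(x)+7);w=g[y,xs];w=np.clip(w-np.percentile(w,50)-15,0,None);r.append((w*xs).sum()/w.sum())
        out.append(r)
    return np.array(out)
a=prof('top0.png');b=prof('now.png');d=b-a
print(np.median(d,0),d.std(0),(np.median(np.diff(b))-np.median(np.diff(a))))
E
python3 gap.py
```

```text
[-0.01035726 -0.03541525] [0.05176784 1.53933531] -0.19246572137247142
```

```bash
python3 - <<'E'
from h import *
s=snap('side','s3.png');t=snap('top','t3.png')
for P in([0.6614,.0557,.138],[.6377,.0572,.0657],hw(.102,0,.062)): 
    print(P,((proj(s,[P])-[255,100]+.5)*5),proj(t,[P]))
def crop(f,x,y,w,h,k):
    a=cv2.imread('pics/'+f)[y:y+h,x:x+w];a=np.clip((a/160.)**.6*255,0,255).astype(np.uint8);return cv2.resize(a,None,fx=k,fy=k,interpolation=cv2.INTER_LANCZOS4)
cv2.imwrite('pics/z.png',np.hstack([crop('t3.png',275,128,26,34,15),crop('s3.png',335,137,26,34,15)]))
E
```

```text
[0.6614, 0.0557, 0.138] [[491.7672813  211.73954597]] [[283.63297936 141.6170587 ]]
[0.6377, 0.0572, 0.0657] [[457.34831651 314.31422864]] [[284.53006971 153.38049786]]
[0.66102136 0.0548188  0.062     ] [[487.82637247 307.8728699 ]] [[285.33976863 147.424874  ]]
```

View pics/z.png

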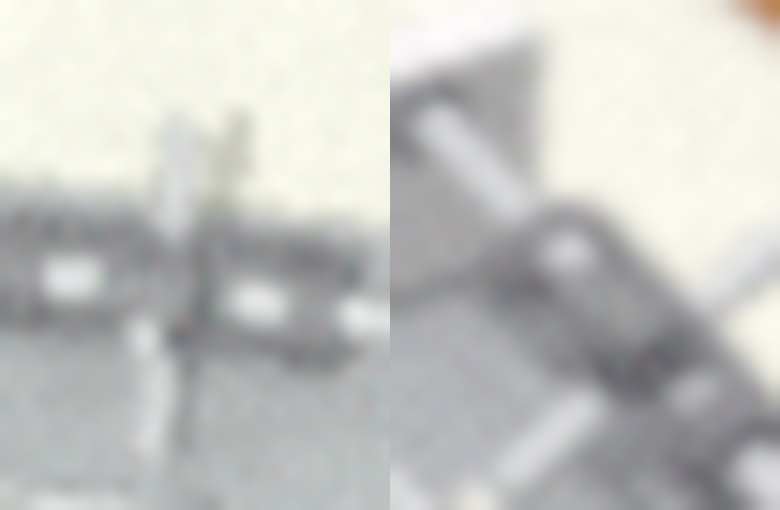

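```bash
python3 - <<'E'
from h import *
s=snap('side');p,R,o=st();print(p)
o=[]
for f,P in(('s1.png',[0.6614,.0557,.138]),('s3.png',p)):
    a=cv2.imread('pics/'+f);q=proj(s,[P])[0];x,y=int(q[0])-40,int(q[1])-45
    c=cv2.resize(a[y:y+65,x:x+65],None,fx=6,fy=6,interpolation=cv2.INTER_CUBIC);c=np.clip((c/160.)**.6*255,0,255).astype(np.uint8)
    for k,col in((0,(0,0,255)),(.07,(0,255,0))):
        u=((proj(s,[np.array(P)+[0,0,k]])[0]-[x,y]+.5)*6).astype(int);cv2.drawMarker(c,tuple(int(i) for i in u),col,0,12,1)
    o.append(c)
cv2.imwrite('pics/g.png',np.hstack(o))
E
```

```text
[ 0.65839373 -0.18639854  0.21652604]
```

View pics/g.png

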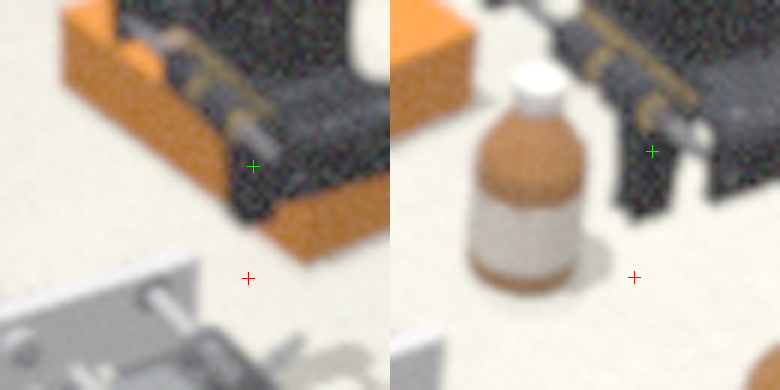

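The drawn marks show the real fingertips ending about 32 mm short of the reported TCP. I'll check that with a light touch on free bench.

```bash
python3 -m crank '0 0 1.2 0 0 0;0 0 2.4 0 0 0;0 0 3.6 0 0 0;0 0 4.8 0 0 0;0 0 5.8 0 0 0;0 0 6.4 0 0 0;0 0 6.7 0 0 0;0 0 6.9 0 0 0;0 0 6.9 0 0 0;0 0 6.9 0 0 0' -1;python3 -m crank '0 0 0.1 0 0 0;0 0 0.2 0 0 0;0 0 0.3 0 0 0;0 0 0.35 0 0 0;0 0 0.35 0 0 0' -1
```

```text
clock: 6.37
tcp_pos: [0.6593, -0.1877, 0.0111]
eef_rot: [0.2, 3.133, -0.001]
contact_force: [-0.9, -0.6, -0.2]
finger_gap: 0.0006
finger_force: 0.0
clock: 6.78
tcp_pos: [0.6579, -0.1873, -0.0013]
eef_rot: [-0.201, -3.135, -0.0]
contact_force: [-0.3, -0.5, 0.2]
finger_gap: 0.0008
finger_force: 0.0
```

```bash
python3 -m crank '0 0 0.15 0 0 0;0 0 0.3 0 0 0;0 0 0.45 0 0 0;0 0 0.6 0 0 0;0 0 0.6 0 0 0' -1;python3 -m crank '0 0 0.07 0 0 0;0 0 0.13 0 0 0;0 0 0.2 0 0 0;0 0 0.2 0 0 0' -1;
```

```text
clock: 7.2
tcp_pos: [0.6571, -0.1869, -0.0207]
eef_rot: [-0.201, -3.133, -0.001]
contact_force: [0.3, 0.1, -0.7]
finger_gap: 0.0004
finger_force: 0.0
clock: 7.53
tcp_pos: [0.6579, -0.1873, -0.0254]
eef_rot: [-0.201, -3.135, -0.0]
contact_force: [-0.2, 0.6, 0.0]
finger_gap: 0.0008
finger_force: 0.0
```

```bash
python3 -m crank '0 0 0.06 0 0 0;0 0 0.12 0 0 0;0 0 0.12 0 0 0' -1;python3 -m crank '0 0 0.06 0 0 0;0 0 0.12 0 0 0;0 0 0.12 0 0 0' -1;python3 - <<'E'
from h import *
s=snap('side','s4.png');print(st()[0])
E
```

```text
clock: 7.78
tcp_pos: [0.6579, -0.1873, -0.0289]
eef_rot: [-0.201, -3.135, -0.0]
contact_force: [-0.5, -0.5, 0.4]
finger_gap: 0.0007
finger_force: 0.0
clock: 8.03
tcp_pos: [0.6579, -0.1873, -0.0326]
eef_rot: [-0.201, -3.135, -0.0]
contact_force: [-0.1, -0.7, -0.1]
finger_gap: 0.0003
finger_force: 0.0
[ 0.65794565 -0.18728167 -0.03248717]
```

```bash
for i in 1; do python3 -m crank '0 0 0.06 0 0 0;0 0 0.1 0 0 0;0 0 0.1 0 0 0' -1;python3 -m crank '0 0 0.06 0 0 0;0 0 0.1 0 0 0;0 0 0.1 0 0 0' -1; done
```

```text
clock: 8.33
tcp_pos: [0.6583, -0.1875, -0.035]
eef_rot: [0.201, 3.135, -0.0]
contact_force: [-0.7, -0.4, 3.1]
finger_gap: 0.0004
finger_force: 1.3
clock: 8.58
tcp_pos: [0.6584, -0.1875, -0.0351]
eef_rot: [-0.201, -3.135, 0.0]
contact_force: [-8.8, 2.8, 19.2]
finger_gap: 0.0002
finger_force: 9.5
```

```bash
sed -i "s/return np.array(o\['tcp_pos'\]),R,o/return np.array(o['tcp_pos'])+[0,0,.035],R,o/" h.py; python3 -m crank '0 0 -1.2 0 0 0;0 0 -2.4 0 0 0;0 0 -3.6 0 0 0;0 0 -4.6 0 0 0;0 0 -4.6 0 0 0;0 0 -4.6 0 0 0' -1;python3 - <<'E'
from h import *
p,R,o=st();print(p,o['contact_force']);plan(hw(.102,-.003,.138),ey)
E
```

```text
clock: 9.08
tcp_pos: [0.6603, -0.1882, 0.1033]
eef_rot: [0.2, 3.129, -0.003]
contact_force: [0.1, -0.3, -0.7]
finger_gap: 0.0005
finger_force: 0.0
[ 0.66033744 -0.18823861  0.13830902] [ 0.14770811 -0.30638128 -0.65965284]
 [ 1.01  7.94 -0.01] [-0.02  0.07 -0.07]
```

```bash
python3 -m crank '0.2 1.4 0 0 0 0;0.4 2.8 0 0 0 0;0.5 4.2 0 0 0 0;0.7 5.6 0 0 0 0;0.9 7 0 0 0 0;1 7.9 0 0 0 0;1 7.9 0 0 0 0;1 7.9 0 0 0 0;1 7.9 0 0 0 0;1 7.9 0 0 0 0' -1;python3 - <<'E'
from h import *
p,R,o=st();print(((p-O)@ex-.102)*1e3,(p-O)@ey*1e3,(p[2]-.062)*1e3)
E
python3 -m crank '0 0 0.6 0 0 0;0 0 1 0 0 0;0.1 0 1.2 0 0 0;0.17 0 1.44 0 0 0;0.25 0 1.48 0 0 0;0.35 0 1.54 0 0 0;0.44 0 1.6 0 0 0;0.52 0 1.66 0 0 0;0.6 0 1.74 0 0 0;0.66 0 1.82 0 0 0' -1
```

```text
clock: 9.92
tcp_pos: [0.6582, 0.0502, 0.0987]
eef_rot: [-0.203, -3.133, 0.001]
contact_force: [0.2, 0.2, -1.6]
finger_gap: 0.0003
finger_force: 0.0
-2.2919903791208536 -4.889553723495682 71.71029473074591
clock: 10.75
tcp_pos: [0.6415, 0.0534, 0.0471]
eef_rot: [0.201, 3.129, -0.0]
contact_force: [5.5, -0.5, 2.4]
finger_gap: 0.0009
finger_force: 2.5
```

```bash
python3 -m crank '0.06 0 0.1 0 0 0;0.12 0 0.2 0 0 0;0.18 0 0.32 0 0 0;0.22 0 0.44 0 0 0;0.23 0 0.56 0 0 0;0.23 0 0.6 0 0 0;0.23 0 0.6 0 0 0' -1;python3 -m crank '0 0 -1.2 0 0 0;0 0 -2.4 0 0 0;0 0 -2.6 0 0 0;-0.8 0 -2.6 0 0 0;-1.7 0 -2.6 0 0 0;-1.7 0 -2.6 0 0 0;-1.7 0 -2.6 0 0 0' -1;python3 - <<'E'
from h import *
p,R,o=st();print(p, ((p-O)@ex-.102)*1e3,(p[2]-.062)*1e3)
E
```

```text
clock: 11.33
tcp_pos: [0.6336, 0.0545, 0.0286]
eef_rot: [0.201, 3.132, -0.0]
contact_force: [2.7, 0.3, 7.0]
finger_gap: 0.0005
finger_force: 2.7
clock: 11.92
tcp_pos: [0.6819, 0.0482, 0.1036]
eef_rot: [-0.201, -3.132, 0.0]
contact_force: [-0.7, -0.4, -0.0]
finger_gap: 0.0005
finger_force: 0.0
[0.68190309 0.0481945  0.13855682] 21.53056157715094 76.55682178976467
```

```bash
python3 -m crank '0 0 0.7 0 0 0;0 0 1.35 0 0 0;0.1 0 1.38 0 0 0;0.25 0 1.38 0 0 0;0.4 0 1.38 0 0 0;0.56 0 1.38 0 0 0;0.7 0 1.42 0 0 0;0.86 0 1.46 0 0 0;1 0 1.53 0 0 0;1.12 0 1.61 0 0 0;1.24 0 1.71 0 0 0;1.34 0 1.82 0 0 0' -1;python3 -m crank '0.09 0 0.13 0 0 0;0.16 0 0.27 0 0 0;0.2 0 0.4 0 0 0;0.24 0 0.56 0 0 0;0.24 0 0.63 0 0 0;0.24 0 0.68 0 0 0;0.24 0 0.68 0 0 0' -1; python3 gap.py;python3 - <<'E'
from h import *
p,R,o=st();print(((p-O)@ex-.102)*1e3,(p[2]-.062)*1e3)
E
```

```text
clock: 12.92
tcp_pos: [0.644, 0.0537, 0.0531]
eef_rot: [0.2, 3.132, 0.0]
contact_force: [1.8, 1.5, 7.0]
finger_gap: 0.0008
finger_force: 3.2
clock: 13.5
tcp_pos: [0.6339, 0.0549, 0.0317]
eef_rot: [-0.2, -3.132, -0.0]
contact_force: [-7.9, 0.1, 11.7]
finger_gap: 0.0006
finger_force: 5.4
[       nan 1.56698691] [       nan 0.97194293] nan
-26.95718742874377 4.7223902148058325gap.py:11: RuntimeWarning: invalid value encountered in scalar divide
  xs=np.arange(int(x)-5,int(x)+7);w=g[y,xs];w=np.clip(w-np.percentile(w,50)-15,0,None);r.append((w*xs).sum()/w.sum())
```

```bash
python3 -m crank '0 0 0.1 0 0 0;0 0 0.15 0 0 0;0 0 0.15 0 0 0' -1;python3 -m crank '0 0 -1.2 0 0 0;0 0 -2.4 0 0 0;0 0 -3.6 0 0 0;2 -3 -3.6 0 0 0;2 -9 -3.6 0 0 0;2 -9 -3.6 0 0 0;2 -9 -3.6 0 0 0;2 -9 -3.6 0 0 0;2 -9 -3.6 0 0 0;2 -9 -3.6 0 0 0;2 -9 -3.6 0 0 0;2 -9 -3.6 0 0 0' 1; python3 gap.py
```

```text
clock: 13.8
tcp_pos: [0.6341, 0.0549, 0.0313]
eef_rot: [-0.199, -3.132, 0.0]
contact_force: [-18.5, 0.7, 34.4]
finger_gap: 0.0007
finger_force: 17.1
clock: 14.8
tcp_pos: [0.5403, -0.2068, 0.1337]
eef_rot: [-0.206, -3.133, -0.001]
contact_force: [-0.1, -0.0, 0.2]
finger_gap: 0.0724
finger_force: 0.0
[-1.46832611  1.43285151] [0.26311398 0.26636666] 2.9146221473071137
```

```bash
python3 -m crank '1 1.3 -1 0 0 0;1 6 -1 0 0 0;1 6 -1 0 0 0;1 6 -1 0 0 0;1 6 -1 0 0 0;1 6 -1 0 0 0;1 6 -1 0 0 0;1 6 -1 0 0 0;1 6 -1 0 0 0' 1; cat > tubes.py <<'E'
from h import *
import sys
im=snap('top','t5.png');I=np.array(im['pixels'])
def tube(x0,y0,x1,y1):
    sub=cv2.GaussianBlur(I,(3,3),0)[y0:y1,x0:x1].astype(float)
    hsv=cv2.cvtColor(sub.astype(np.uint8),cv2.COLOR_RGB2HSV)
    b=sub[:,:,2]-sub[:,:,0];b=b-np.median(b);m=(b>9).astype(np.uint8)   # aluminium is bluer than the bench
    cs=cv2.findContours(m,cv2.RETR_EXTERNAL,cv2.CHAIN_APPROX_NONE)[0]
    for c in cs:
        if len(c)<30: continue
        r=cv2.minAreaRect(c);bx=toz(im,cv2.boxPoints(r)+[x0,y0],.022)
        e=[bx[1]-bx[0],bx[2]-bx[1]];e=max(e,key=np.linalg.norm);w=np.linalg.norm(bx[1]-bx[0]),np.linalg.norm(bx[2]-bx[1])
        print('c',bx.mean(0).round(4),'ang',np.degrees(np.arctan2(e[1],e[0])).round(1),'size',np.round(w,3),r[0][0]+x0,r[0][1]+y0)
if __name__=='__main__':
    tube(335,150,402,192);tube(335,208,402,246)
    a=I[145:250,330:435,::-1];cv2.imwrite('pics/t5c.png',cv2.resize(a,None,fx=5.5,fy=5.5,interpolation=cv2.INTER_CUBIC))
E
python3 tubes.py
```

```text
clock: 15.6
tcp_pos: [0.5348, -0.0235, 0.1636]
eef_rot: [-0.201, -3.135, 0.0]
contact_force: [0.1, -0.7, 0.5]
finger_gap: 0.0869
finger_force: 0.0
c [ 0.5957 -0.2942  0.022 ] ang -67.7 size [0.064 0.018] 378.7241439819336 167.81034660339355
c [ 0.5883 -0.1333  0.022 ] ang -0.1 size [0.08  0.008] 336.0 169.5
c [ 0.3634 -0.2702  0.022 ] ang -101.9 size [0.022 0.113] 373.29268646240234 229.63414764404297
```

View pics/t5c.png

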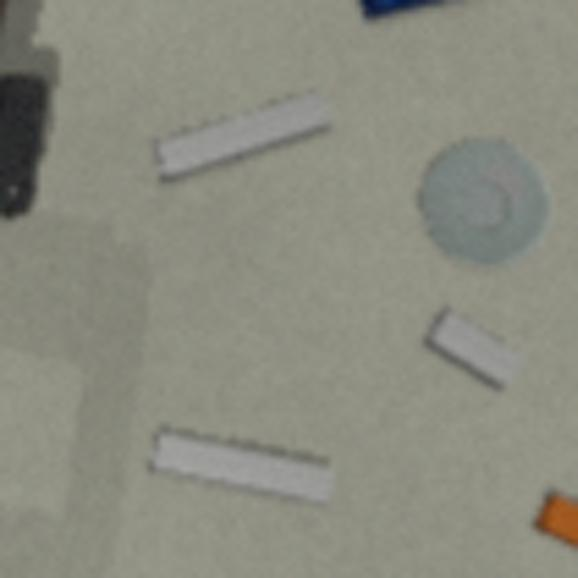

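```bash
python3 - <<'E'
from h import *
im=snap('top')
for n,L in(('A',[(157,146),(317,94),(330,124),(166,176)]),('B',[(163,432),(330,464),(328,500),(155,466)])):
    w=toz(im,np.array(L)/5.5+[329.6,144.6],.024)
    a=(w[1]+w[2]-w[0]-w[3])/2;c=w.mean(0);u=a/np.linalg.norm(a)
    print(n,c.round(4),np.linalg.norm(a).round(4),np.linalg.norm((w[3]+w[2]-w[0]-w[1])/2).round(4),np.degrees(np.arctan2(u[1],u[0])))
    c[2]=.12; plan(c,[-u[1],u[0],0],n)
E
```

```text
A [ 0.59   -0.2749  0.024 ] 0.1174 0.022 -71.67391027109616
A [-2.9  -8.05  2.62] [-0.   -0.   12.85]
B [ 0.3647 -0.2724  0.024 ] 0.1158 0.0237 -100.77328062073683
B [ 4.56 -8.94  2.62] [ 0.000e+00 -1.000e-02 -1.733e+01]
```

```bash
python3 -m crank '-0.4 -1.2 0 0 0 1.4;-0.8 -2.4 0 0 0 2.8;-1.2 -3.6 0 0 0 4.2;-1.7 -4.8 0 0 0 5.6;-2.1 -6 0.5 0 0 7;-2.5 -7.2 1 0 0 8.4;-2.9 -8.05 1.5 0 0 9.8;-2.9 -8.05 2 0 0 11.2;-2.9 -8.05 2.6 0 0 12.85;-2.9 -8.05 2.6 0 0 12.85;-2.9 -8.05 2.6 0 0 12.85;-2.9 -8.05 2.6 0 0 12.85' 1; python3 - <<'E'
from h import *
p,R,o=st();print(p);a=np.radians(-71.7);plan(np.array([.5895,-.275,.005]),[-np.sin(a),np.cos(a),0])
E
```

```text
clock: 16.7
tcp_pos: [0.5906, -0.2745, 0.0866]
eef_rot: [1.833, 2.55, 0.0]
contact_force: [0.1, -0.5, 0.1]
finger_gap: 0.0871
finger_force: 0.0
[ 0.59059781 -0.27453102  0.12161093]
 [-0.   -0.04  3.89] [0.   0.01 0.06]
```

```bash
python3 -m crank '0 0 1 0 0 0;0 0 2 0 0 0;0 0 3 0 0 0;0 0 3.6 0 0 0;0 0 3.8 0 0 0;0 0 3.85 0 0 0;0 0 3.85 0 0 0' 1; python3 -m crank '0 0 0 0 0 0;0 0 0 0 0 0;0 0 0 0 0 0;0 0 0 0 0 0;0 0 0 0 0 0;0 0 0 0 0 0;0 0 0 0 0 0;0 0 0 0 0 0;0 0 0 0 0 0;0 0 0 0 0 0;0 0 0 0 0 0;0 0 0 0 0 0' -1
```

```text
clock: 17.28
tcp_pos: [0.5916, -0.2745, -0.0281]
eef_rot: [1.834, 2.548, 0.0]
contact_force: [-0.1, -0.3, 0.6]
finger_gap: 0.0868
finger_force: 0.0
clock: 18.28
tcp_pos: [0.5904, -0.2739, -0.0298]
eef_rot: [-1.837, -2.548, 0.0]
contact_force: [-0.4, -0.8, -1.0]
finger_gap: 0.0239
finger_force: 30.0
```

```bash
python3 -m crank '0 0 -1.2 0 0 0;0 0 -2.4 0 0 0;0 0 -3.6 0 0 0;0 0 -4.6 0 0 0;0 0 -4.6 0 0 0;0 0 -4.6 0 0 0' -1; python3 - <<'E'
from h import *
p,R,o=st();print(p,o['finger_gap']);plan(hw(-.042,.005,.14),ex)
E
```

```text
clock: 18.78
tcp_pos: [0.5922, -0.275, 0.1113]
eef_rot: [1.834, 2.544, 0.001]
contact_force: [-0.5, 0.9, -0.9]
finger_gap: 0.0237
finger_force: 30.0
[ 0.59224945 -0.27499582  0.14625167] 0.023658428008839813
 [11.91  1.38  0.16] [0.05 0.04 5.08]
```

```bash
python3 -m crank '1 0.1 0 0 0 0.6;2 0.2 0 0 0 1.2;3 0.35 0 0 0 1.8;4.2 0.5 0 0 0 2.4;5.4 0.6 0 0 0 3;6.6 0.75 0 0 0 3.6;7.8 0.9 0 0 0 4.2;9 1 0 0 0 4.8;10.2 1.2 0 0 0 5.1;11.3 1.3 0 0 0 5.1;11.9 1.38 0 0 0 5.1;11.9 1.38 0 0 0 5.1' -1; python3 -m crank '0 0 0 0 0 0;0 0 0 0 0 0;0 0 0 0 0 0' -1; python3 - <<'E'
from h import *
p,R,o=st();print((p-O)@ex,(p-O)@ey,p[2],o['finger_gap']);plan(hw(-.042,.005,.085),ex)
t=snap('top','t6.png');s=snap('side','s6.png')
cv2.imwrite('pics/p6.png',np.hstack([cv2.resize(cv2.imread('pics/'+f)[y:y+100,x:x+100],None,fx=4,fy=4,interpolation=cv2.INTER_CUBIC) for f,x,y in(('t6.png',225,125),('s6.png',270,115))]))
E
```

```text
clock: 19.78
tcp_pos: [0.5141, 0.0814, 0.1059]
eef_rot: [-2.347, -2.082, 0.004]
contact_force: [0.3, -0.7, -1.1]
finger_gap: 0.0238
finger_force: 30.0
clock: 20.03
tcp_pos: [0.5167, 0.0767, 0.1075]
eef_rot: [-2.355, -2.078, 0.002]
contact_force: [1.2, 0.1, -0.9]
finger_gap: 0.0238
finger_force: 30.0
-0.043865630225174396 0.004251154474470401 0.14245432444263673 0.02376144456050165
 [0.03 0.06 1.92] [-0.01  0.01 -0.04]
```

View pics/p6.png

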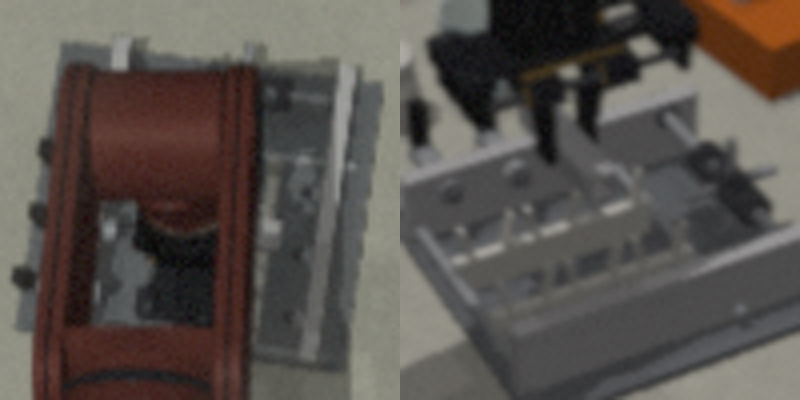

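```bash
python3 - <<'E'
from h import *
s=snap('side');p,R,o=st();print(R.round(3).tolist())
c=p+[0,0,.007]
print(proj(s,[c-ey*.06,c-ey*.06+[0,0,.012]-ex*.012,c-ey*.06+[0,0,.012]+ex*.012]))
E
python3 -m crank '0 0 0.7 0 0 0;0 0 1.3 0 0 0;0 0 1.7 0 0 0;0 0 1.9 0 0 0;0 0 1.9 0 0 0' -1
```

```text
[[0.125, 0.992, -0.0], [0.992, -0.125, -0.0], [-0.0, -0.0, -1.0]]
[[320.56407716 162.03224552]
 [316.92345634 159.99731593]
 [324.12631352 157.61698071]]
clock: 20.6
tcp_pos: [0.5157, 0.0775, 0.0496]
eef_rot: [-2.354, -2.078, 0.004]
contact_force: [0.4, 0.1, -1.1]
finger_gap: 0.0238
finger_force: 30.0
```

```bash
python3 - <<'E'
from h import *
s=snap('side','s7.png');p,R,o=st();c=p+[0,0,.007];tx=R[:,1]*np.sign(R[:,1]@ex);ta=R[:,0]*np.sign(R[:,0]@ey)
print((p-O)@ex,(p-O)@ey,p[2])
x,y,k=290,120,12
a=cv2.resize(cv2.imread('pics/s7.png')[y:y+50,x:x+65],None,fx=k,fy=k,interpolation=cv2.INTER_CUBIC);a=np.clip((a/160.)**.6*255,0,255).astype(np.uint8)
f=lambda P:((proj(s,P)-[x,y]+.5)*k).astype(np.int32)
B=lambda e:[c+ta*e*.06+tx*i*.012+np.array([0,0,j*.012]) for i,j in((-1,-1),(1,-1),(1,1),(-1,1))]
cv2.polylines(a,[f(B(-1))],True,(0,0,255),1)
for i in(-1,1): cv2.line(a,*[tuple(int(v) for v in q) for q in f([c-ta*.06+tx*i*.012+[0,0,.012],c+ta*.06+tx*i*.012+[0,0,.012]])],(0,0,255),1)
for sx in(-.1,-.042,.016):
    for yy in(-.036,.036):
        cv2.polylines(a,[f([hw(sx-.0185,yy,.073),hw(sx-.015,yy,.043),hw(sx+.015,yy,.043),hw(sx+.0185,yy,.073)])],False,(0,200,0),1)
cv2.imwrite('pics/p7.png',a)
E
```

```text
-0.04411927987709433 0.005080965397061664 0.08578200062140215
```

View pics/p7.png

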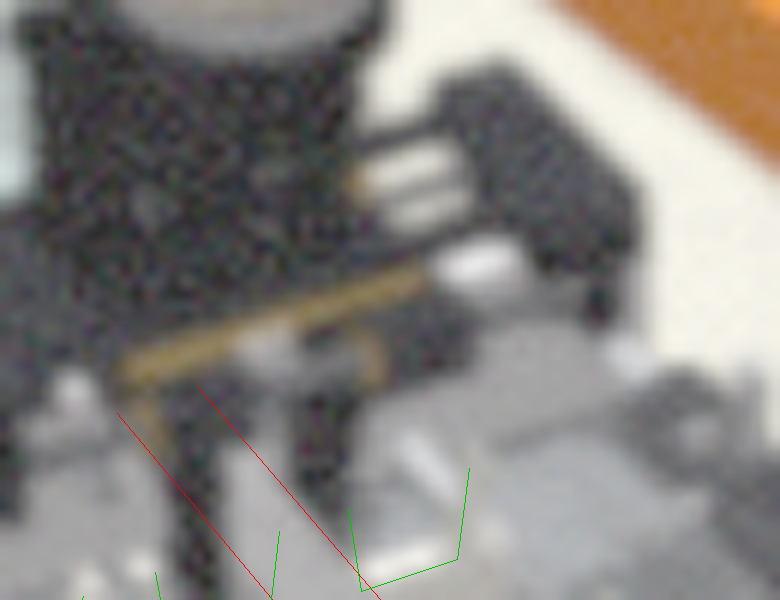

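```bash
python3 -m crank '0 0.06 0.2 0 0 0;0 0.06 0.4 0 0 0;0 0.06 0.6 0 0 0;0 0.06 0.8 0 0 0;0 0.06 0.8 0 0 0' -1;python3 -m crank '0 0 0.1 0 0 0;0 0 0.2 0 0 0;0 0 0.3 0 0 0;0 0 0.36 0 0 0;0 0 0.36 0 0 0' -1;python3 - <<'E'
from h import *
p,R,o=st();print((p-O)@ex,(p-O)@ey,p[2])
E
```

```text
clock: 21.07
tcp_pos: [0.5176, 0.0776, 0.0257]
eef_rot: [-2.353, -2.079, 0.003]
contact_force: [-0.4, -0.2, -1.6]
finger_gap: 0.0236
finger_force: 30.0
clock: 21.48
tcp_pos: [0.5184, 0.0776, 0.016]
eef_rot: [-2.354, -2.08, 0.001]
contact_force: [-0.0, 0.1, -0.8]
finger_gap: 0.0236
finger_force: 30.0
-0.04231033533662646 0.005373019154138708 0.05098087353052071
```

```bash
python3 -m crank '0 0 0.05 0 0 0;0 0 0.1 0 0 0;0 0 0.12 0 0 0;0 0 0.12 0 0 0' -1
```

```text
clock: 21.82
tcp_pos: [0.5189, 0.0776, 0.0131]
eef_rot: [2.354, 2.08, 0.0]
contact_force: [-2.0, -0.9, 1.8]
finger_gap: 0.0241
finger_force: 30.0
```

```bash
python3 -m crank '0 0 0 0 0 0;0 0 0 0 0 0;0 0 0 0 0 0;0 0 0 0 0 0;0 0 0 0 0 0;0 0 0 0 0 0' -0.05; python3 -m crank '0 0 -1 0 0 0;0 0 -2 0 0 0;0 0 -3 0 0 0;0 0 -4 0 0 0;4 0 -5 0 0 0;-2 0 -5 0 0 0' -0.05;python3 - <<'E'
from h import *
p,R,o=st();print(p,o['finger_gap'],o['joint_positions']);a=np.radians(-100.8);plan(np.array([.364,-.272,.12]),[-np.sin(a),np.cos(a),0])
E
```

```text
clock: 22.32
tcp_pos: [0.5187, 0.0776, 0.0128]
eef_rot: [-2.354, -2.08, 0.0]
contact_force: [0.1, 0.1, 0.1]
finger_gap: 0.0408
finger_force: 0.0
clock: 22.82
tcp_pos: [0.5195, 0.0954, 0.1542]
eef_rot: [-2.33, -2.104, -0.015]
contact_force: [-0.5, 1.5, 0.2]
finger_gap: 0.0414
finger_force: 0.0
[0.51954691 0.09541843 0.18924102] 0.04144285456913435 [0.02652414 0.00839458 1.82038468 0.00823612 1.30691337 0.12594179]
 [-12.73  -3.93   2.18] [ 0.05 -0.1   1.  ]
```

```bash
python3 -m crank '0 0 0 0 0 0;0 0 0 0 0 0;0 0 0 0 0 0;0 0 0 0 0 0' 1;python3 tubes.py; python3 - <<'E'
from h import *
p,R,o=st();print(p);a=np.radians(-100.8);plan(np.array([.364,-.272,.12]),[-np.sin(a),np.cos(a),0])
E
```

```text
clock: 23.15
tcp_pos: [0.5184, 0.0768, 0.1505]
eef_rot: [-2.355, -2.078, 0.001]
contact_force: [-0.3, 0.4, 1.1]
finger_gap: 0.0608
finger_force: 0.0
c [ 0.3634 -0.2694  0.022 ] ang -100.4 size [0.02  0.113] 373.0679244995117 229.63773727416992
[0.51844827 0.0766237  0.18540815]
 [-12.17  -3.65   2.18] [-0.01 -0.    0.72]
```

```bash
python3 -m crank '-1.3 -0.4 0 0 0 0.2;-2.6 -0.8 0 0 0 0.4;-3.9 -1.2 0 0 0 0.7;-5.2 -1.6 0 0 0 0.7;-6.5 -2 0 0 0 0.7;-7.8 -2.4 0.4 0 0 0.7;-9.1 -2.8 0.8 0 0 0.7;-10.4 -3.2 1.2 0 0 0.7;-11.5 -3.5 1.6 0 0 0.7;-12.15 -3.65 2.1 0 0 0.7;-12.15 -3.65 2.1 0 0 0.7;-12.15 -3.65 2.1 0 0 0.7' 1;  python3 -m crank '0 0 0 0 0 0;0 0 0 0 0 0' 1; python3 - <<'E'
from h import *
p,R,o=st();print(p);a=np.radians(-100.6);plan(np.array([.364,-.271,.005]),[-np.sin(a),np.cos(a),0])
E
```

```text
clock: 24.2
tcp_pos: [0.3635, -0.2715, 0.0868]
eef_rot: [-2.419, -1.999, -0.0]
contact_force: [-1.0, 1.0, -0.5]
finger_gap: 0.0869
finger_force: 0.0
clock: 24.37
tcp_pos: [0.3656, -0.2707, 0.0885]
eef_rot: [2.416, 2.007, 0.001]
contact_force: [0.1, 0.5, -0.0]
finger_gap: 0.0867
finger_force: 0.0
[ 0.36562501 -0.27070099  0.12354696]
 [-0.02 -0.05  3.95] [0.01 0.   0.01]
```

```bash
python3 -m crank '0 0 1 0 0 0;0 -0.05 2 0 0 0;0 -0.05 3 0 0 0;0 -0.05 3.6 0 0 0;0 -0.05 3.85 0 0 0;0 -0.05 3.93 0 0 0;0 -0.05 3.93 0 0 0' 1; python3 -m crank '0 0 0 0 0 0;0 0 0 0 0 0;0 0 0 0 0 0;0 0 0 0 0 0;0 0 0 0 0 0;0 0 0 0 0 0;0 0 0 0 0 0;0 0 0 0 0 0;0 0 0 0 0 0;0 0 0 0 0 0;0 0 0 0 0 0' -1;python3 -m crank '0 0 -1.2 0 0 0;0 0 -2.4 0 0 0;0 0 -3.6 0 0 0;0 0 -4.6 0 0 0;0 0 -4.6 0 0 0;0 0 -4.6 0 0 0' -1; python3 - <<'E'
from h import *
p,R,o=st();print(p,o['finger_gap']);plan(hw(-.1,.005,.14),ex)
E
```

```text
clock: 24.95
tcp_pos: [0.3643, -0.2706, -0.0294]
eef_rot: [2.415, 2.008, 0.0]
contact_force: [0.2, 0.1, 0.0]
finger_gap: 0.0868
finger_force: 0.0
clock: 25.87
tcp_pos: [0.3634, -0.2707, -0.0299]
eef_rot: [-2.416, -2.007, 0.0]
contact_force: [-1.5, -0.7, 0.2]
finger_gap: 0.0236
finger_force: 30.0
clock: 26.37
tcp_pos: [0.3648, -0.2719, 0.11]
eef_rot: [2.413, 2.004, 0.001]
contact_force: [-0.1, 0.3, -2.3]
finger_gap: 0.0239
finger_force: 30.0
[ 0.36480345 -0.27194999  0.14501457] 0.0238807776424487
 [12.26  0.98  0.14] [ 0.04  0.03 -0.72]
```

```bash
python3 -m crank '1.1 0.1 0 0 0 0;2.2 0.2 0 0 0 -0.2;3.3 0.3 0 0 0 -0.3;4.4 0.4 0 0 0 -0.4;5.5 0.5 0 0 0 -0.5;6.6 0.6 0 0 0 -0.6;7.7 0.65 0 0 0 -0.7;8.8 0.75 0 0 0 -0.7;9.9 0.85 0 0 0 -0.7;11 0.9 0 0 0 -0.7;12 0.98 0 0 0 -0.7;12.25 0.98 0 0 0 -0.7' -1; python3 -m crank '0 0 0 0 0 0;0 0 0 0 0 0;0 0 0 0 0 0;0 0 0 0 0 0' -1; python3 - <<'E'
from h import *
p,R,o=st();print((p-O)@ex,(p-O)@ey,p[2],o['finger_gap']);plan(hw(-.1,.005,.0475),ex)
E
```

```text
clock: 27.37
tcp_pos: [0.4589, 0.0887, 0.1058]
eef_rot: [-2.349, -2.081, 0.002]
contact_force: [-0.8, 0.5, -1.8]
finger_gap: 0.0237
finger_force: 30.0
clock: 27.7
tcp_pos: [0.4594, 0.0838, 0.1075]
eef_rot: [-2.356, -2.078, 0.002]
contact_force: [0.1, 0.0, -1.3]
finger_gap: 0.0241
finger_force: 30.0
-0.10160356159384042 0.004380331774093809 0.14250959966164609 0.024090012566849024
 [0.02 0.06 3.17] [-0.01  0.01 -0.04]
```

```bash
python3 -m crank '0 0.06 0.8 0 0 0;0 0.06 1.5 0 0 0;0 0.06 2.1 0 0 0;0 0.06 2.5 0 0 0;0 0.06 2.7 0 0 0;0 0.06 2.7 0 0 0' -1;python3 -m crank '0 0 0.1 0 0 0;0 0 0.2 0 0 0;0 0 0.3 0 0 0;0 0 0.38 0 0 0;0 0 0.38 0 0 0' -1;python3 -m crank '0 0 0.05 0 0 0;0 0 0.09 0 0 0;0 0 0.09 0 0 0' -1;python3 - <<'E'
from h import *
p,R,o=st();print((p-O)@ex,(p-O)@ey,p[2],o['finger_gap'])
E
```

```text
clock: 28.2
tcp_pos: [0.4604, 0.0839, 0.0257]
eef_rot: [-2.355, -2.077, 0.004]
contact_force: [0.2, 0.7, -1.6]
finger_gap: 0.0238
finger_force: 30.0
clock: 28.62
tcp_pos: [0.4617, 0.0849, 0.0156]
eef_rot: [-2.354, -2.08, 0.0]
contact_force: [-0.1, -0.4, -1.5]
finger_gap: 0.0236
finger_force: 30.0
clock: 28.87
tcp_pos: [0.462, 0.0849, 0.0131]
eef_rot: [2.354, 2.08, 0.0]
contact_force: [-0.6, 0.4, -2.0]
finger_gap: 0.0239
finger_force: 30.0
-0.09921099392492959 0.0057619119589842095 0.04810357474494304 0.02385997472162697
```

```bash
python3 -m crank '0 0 0 0 0 0;0 0 0 0 0 0;0 0 0 0 0 0;0 0 0 0 0 0;0 0 0 0 0 0;0 0 0 0 0 0' -0.05; python3 -m crank '0 0 -1 0 0 0;0 0 -2 0 0 0;0 0 -3 0 0 0;0 0 -3.6 0 0 0;0 0 -3.6 0 0 0;0 0 -3.6 0 0 0' -0.05; python3 -m crank '0 0 0 0 0 0' -1;python3 - <<'E'
from h import *
p,R,o=st();print((p-O)@ex,(p-O)@ey,p[2],o['finger_gap']);plan(hw(-.1,.21,.155),ex)
E
```

```text
clock: 29.37
tcp_pos: [0.4619, 0.0849, 0.0131]
eef_rot: [2.354, 2.08, 0.0]
contact_force: [0.2, 0.1, 0.5]
finger_gap: 0.0409
finger_force: 0.0
clock: 29.87
tcp_pos: [0.4628, 0.0849, 0.1222]
eef_rot: [2.353, 2.079, 0.004]
contact_force: [-0.8, 0.4, -0.1]
finger_gap: 0.0416
finger_force: 0.0
clock: 29.95
tcp_pos: [0.4611, 0.0848, 0.1201]
eef_rot: [-2.354, -2.079, 0.001]
contact_force: [-0.9, -1.3, -0.4]
finger_gap: 0.0392
finger_force: 0.0
-0.10006799519670749 0.005562398883781982 0.15512546811928976 0.03920579124532452
 [ 6.81 -0.01  0.  ] [-0.01  0.   -0.03]
```

```bash
python3 -m crank '1.2 0 0 0 0 0;2.4 0 0 0 0 0;3.6 0 0 0 0 0;4.8 0 0 0 0 0;6 0 0 0 0 0;6.8 0 0 0 0 0;6.8 0 0 0 0 0;6.8 0 0 0 0 0' -1; python3 -m crank '0 0 1 0 0 0;0 0 2 0 0 0;0 0 2.6 0 0 0;0 0 2.6 0 0 0;0 0 2.6 0 0 0' -1;python3 - <<'E'
from h import *
p,R,o=st();print((p-O)@ex,(p-O)@ey,p[2],o['finger_gap'])
E
```

```text
clock: 30.62
tcp_pos: [0.4854, 0.2878, 0.1187]
eef_rot: [-2.351, -2.082, 0.006]
contact_force: [-0.5, 0.0, 0.4]
finger_gap: 0.0007
finger_force: 0.0
clock: 31.03
tcp_pos: [0.4853, 0.2855, 0.0413]
eef_rot: [-2.355, -2.078, 0.007]
contact_force: [0.8, -0.4, 0.5]
finger_gap: 0.0009
finger_force: 0.0
-0.10036085960765571 0.20765606032066483 0.07628347282197359 0.0008613527290069288
```

```bash
python3 -m crank '-0.3 0 0 0 0 0;-0.6 0 0 0 0 0;-0.8 0 0 0 0 0;-1 0 0 0 0 0;-1.2 0 0 0 0 0;-1.4 0 0 0 0 0;-1.4 0 0 0 0 0' -1;python3 -m crank '-0.1 0 0 0 0 0;-0.2 0 0 0 0 0;-0.3 0 0 0 0 0;-0.3 0 0 0 0 0' -1;python3 - <<'E'
from h import *
p,R,o=st();print((p-O)@ex,(p-O)@ey,p[2],o['finger_gap'])
E
```

```text
clock: 31.62
tcp_pos: [0.4823, 0.2447, 0.0438]
eef_rot: [2.354, 2.079, 0.001]
contact_force: [0.2, 0.8, -0.4]
finger_gap: 0.0001
finger_force: 0.0
clock: 31.95
tcp_pos: [0.4807, 0.2363, 0.043]
eef_rot: [2.354, 2.08, -0.0]
contact_force: [1.1, 0.8, 1.4]
finger_gap: 0.0001
finger_force: 0.7
-0.0990167494645654 0.15825403564388632 0.07799974400716009 0.00010367458747533774
```

```bash
python3 -m crank '-0.1 0 0 0 0 0;-0.2 0 0 0 0 0;-0.2 0 0 0 0 0' -1;python3 -m crank '-0.1 0 0 0 0 0;-0.2 0 0 0 0 0;-0.2 0 0 0 0 0' -1;python3 -m crank '-0.1 0 0 0 0 0;-0.2 0 0 0 0 0;-0.2 0 0 0 0 0' -1
```

```text
clock: 32.2
tcp_pos: [0.4807, 0.2361, 0.0433]
eef_rot: [-2.351, -2.075, -0.014]
contact_force: [3.7, 23.2, -4.6]
finger_gap: 0.0007
finger_force: 12.0
clock: 32.45
tcp_pos: [0.4808, 0.236, 0.0437]
eef_rot: [-2.348, -2.071, -0.028]
contact_force: [7.8, 45.7, -12.9]
finger_gap: 0.0004
finger_force: 23.3
clock: 32.7
tcp_pos: [0.4809, 0.2358, 0.044]
eef_rot: [-2.344, -2.067, -0.042]
contact_force: [11.6, 69.0, -21.3]
finger_gap: 0.0002
finger_force: 34.8
```

```bash
python3 -m crank '0.6 0 0 0 0 0;1.4 0 0 0 0 0;2 0 0 0 0 0;2 1 0 0 0 0;2 1.9 0 0 0 0;2 1.9 0 0 0 0;2 1.9 0 0 0 0' -1;python3 - <<'E'
from h import *
p,R,o=st();print((p-O)@ex,(p-O)@ey,p[2],o['contact_force']);plan(hw(-.042,.162,.077),ex)
E
```

```text
clock: 33.28
tcp_pos: [0.5423, 0.2704, 0.0419]
eef_rot: [-2.355, -2.079, 0.004]
contact_force: [-0.2, -0.2, 0.3]
finger_gap: 0.0005
finger_force: 0.0
-0.04194715053467487 0.1995933737270141 0.07690760028409944 [-0.20025235 -0.21060494  0.31056779]
 [-1.25  0.   -0.  ] [-0.02  0.02 -0.03]
```

```bash
python3 -m crank '-0.3 0 0 0 0 0;-0.6 0 0 0 0 0;-0.8 0 0 0 0 0;-0.95 0 0 0 0 0;-1.1 0 0 0 0 0;-1.25 0 0 0 0 0;-1.38 0 0 0 0 0;-1.38 0 0 0 0 0' -1;python3 -m crank '-0.1 0 0 0 0 0;-0.16 0 0 0 0 0;-0.16 0 0 0 0 0' -1;python3 - <<'E'
from h import *
p,R,o=st();print((p-O)@ex,(p-O)@ey)
E
```

```text
clock: 33.95
tcp_pos: [0.5372, 0.2294, 0.0432]
eef_rot: [2.354, 2.079, -0.001]
contact_force: [0.3, 0.9, -0.3]
finger_gap: 0.0003
finger_force: 0.0
clock: 34.2
tcp_pos: [0.5375, 0.2287, 0.0435]
eef_rot: [-2.353, -2.078, -0.009]
contact_force: [0.3, 14.5, -4.3]
finger_gap: 0.0004
finger_force: 7.1
-0.0417006354949155 0.15765518372300033
```

```bash
python3 -m crank '0.6 0 0 0 0 0;1.2 0 0 0 0 0;1.2 0 -1 0 0 0;1.2 0 -2 0 0 0;1.2 0 -2.6 0 0 0;2.2 0 -2.6 0 0 0;3.4 0 -2.6 0 0 0;4.6 0 -2.6 0 0 0;5 0 -2.6 0 0 0;5 0 -2.6 0 0 0;5 0 -2.6 0 0 0' -1;python3 - <<'E'
from h import *
t=snap('top','t8.png');s=snap('side','s8.png')
def crop(f,x,y,w,h,k):
    a=cv2.imread('pics/'+f)[y:y+h,x:x+w];a=np.clip((a/160.)**.6*255,0,255).astype(np.uint8);return cv2.resize(a,None,fx=k,fy=k,interpolation=cv2.INTER_CUBIC)
cv2.imwrite('pics/p8.png',np.hstack([crop('t8.png',232,135,80,85,4.9),crop('s8.png',262,130,80,85,4.9)]))
E
```

```text
clock: 35.12
tcp_pos: [0.5553, 0.374, 0.1208]
eef_rot: [2.352, 2.081, -0.001]
contact_force: [0.5, -0.8, -1.1]
finger_gap: 0.0006
finger_force: 0.0
```

View pics/p8.png

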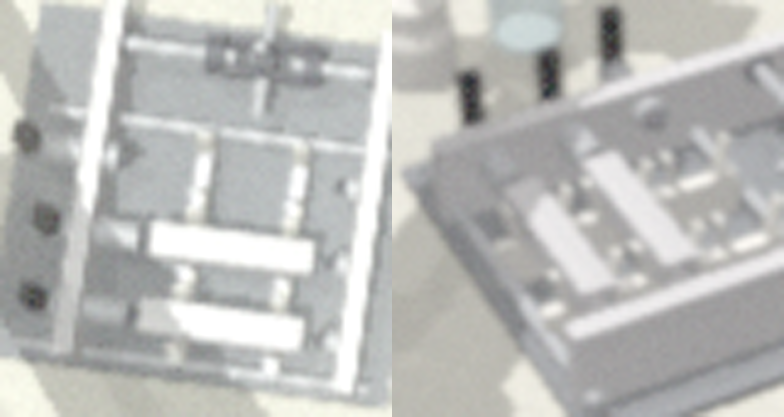

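Both tubes lie square in stations 0 and 1 (top view, (235,245) and (225,325)). Their tailstocks are home against the bores, and the turnbuckle cross is at slack. Next I'll tighten it.

```bash
python3 - <<'E'
from h import *
plan(hw(.081,-.003,.16),ey+ex*.01)
E
python3 -m crank '0 0 -0.5 0 0 -1.4;0 0 -0.5 0 0 -2.8;0 0 -0.5 0 0 -4.2;0 0 -0.5 0 0 -5.6;0 0 -0.5 0 0 -7;0 0 -0.5 0 0 -8.4;0 0 -0.5 0 0 -9.8;0 0 -0.5 0 0 -11.2;0 0 -0.5 0 0 -12.6;0 0 -0.5 0 0 -14;0 0 -0.5 0 0 -15.4;0 0 -0.5 0 0 -16.8' -1;python3 - <<'E'
from h import *
p,R,o=st();print(p);plan(hw(.081,-.003,.138),ey)
E
```

```text
[-10.18   4.11  -0.13] [-1.000e-02  1.000e-02 -1.792e+01]
clock: 36.22
tcp_pos: [0.5556, 0.3723, 0.1362]
eef_rot: [0.352, 3.122, -0.001]
contact_force: [-1.2, -0.5, -0.7]
finger_gap: 0.0003
finger_force: 0.0
[0.55560744 0.37229903 0.17116456]
 [-5.09 -9.71  1.11] [-0.01  0.   -1.18]
```

```bash
python3 -m crank '-0.6 -1.1 0 0 0 -1.15;-1.2 -2.2 0 0 0 -1.15;-1.8 -3.3 0 0 0 -1.15;-2.4 -4.5 0 0 0 -1.15;-3 -5.6 0 0 0 -1.15;-3.6 -6.8 0 0 0 -1.15;-4.2 -8 0 0 0 -1.15;-4.8 -9.2 0.4 0 0 -1.15;-5.1 -9.7 0.8 0 0 -1.15;-5.1 -9.7 1.1 0 0 -1.15;-5.1 -9.7 1.1 0 0 -1.15;-5.1 -9.7 1.1 0 0 -1.15' -1;python3 -m crank '0 0 0 0 0 0;0 0 0 0 0 0' -1;python3 - <<'E'
from h import *
p,R,o=st();print(((p-O)@ex-.102)*1e3,(p-O)@ey*1e3,(p[2]-.062)*1e3);plan(hw(.081,-.003,.138),ey)
E
```

```text
clock: 37.22
tcp_pos: [0.6372, 0.0559, 0.1024]
eef_rot: [-0.203, -3.133, -0.0]
contact_force: [0.3, 0.4, 0.5]
finger_gap: 0.0008
finger_force: 0.0
clock: 37.38
tcp_pos: [0.6386, 0.0574, 0.1041]
eef_rot: [0.198, 3.134, 0.0]
contact_force: [-0.4, 0.1, 0.3]
finger_gap: 0.0002
finger_force: 0.0
-22.544253068661842 -0.16917964046270895 77.06436921427246
 [-0.05 -0.09  0.04] [ 0.    0.02 -0.06]
```

```bash
python3 -m crank '0 -0.1 0.7 0 0 0;0 -0.1 1.36 0 0 0;-0.14 -0.1 1.4 0 0 0;-0.28 -0.1 1.4 0 0 0;-0.43 -0.1 1.4 0 0 0;-0.59 -0.1 1.4 0 0 0;-0.74 -0.1 1.43 0 0 0;-0.89 -0.1 1.47 0 0 0;-1.03 -0.1 1.54 0 0 0;-1.16 -0.1 1.63 0 0 0;-1.28 -0.1 1.73 0 0 0;-1.38 -0.1 1.84 0 0 0' -1;python3 -m crank '-0.08 0 0.13 0 0 0;-0.15 0 0.26 0 0 0;-0.2 0 0.4 0 0 0;-0.24 0 0.56 0 0 0;-0.25 0 0.7 0 0 0;-0.25 0 0.7 0 0 0' -1;python3 - <<'E'
from h import *
p,R,o=st();print(((p-O)@ex-.102)*1e3,(p-O)@ey*1e3,(p[2]-.062)*1e3);plan(hw(.081,-.003,.138),ey)
E
```

```text
clock: 38.38
tcp_pos: [0.6792, 0.0488, 0.0492]
eef_rot: [-0.2, -3.134, -0.001]
contact_force: [-5.4, 2.0, 1.6]
finger_gap: 0.0003
finger_force: 2.8
clock: 38.88
tcp_pos: [0.6886, 0.0473, 0.0291]
eef_rot: [0.2, 3.131, 0.0]
contact_force: [-1.5, 0.8, 4.3]
finger_gap: 0.0004
finger_force: 1.5
28.32662985162217 -4.092927835198025 2.0864349635801025
 [ 1.64  0.03 -2.47] [ 0.01  0.04 -0.07]
```

```bash
python3 -m crank '0 0 -1.2 0 0 0;0 0 -2.2 0 0 0;0 0 -2.5 0 0 0;0.8 0 -2.5 0 0 0;1.68 0 -2.5 0 0 0;1.68 0 -2.5 0 0 0;1.68 0 -2.5 0 0 0;1.68 0 -2.5 0 0 0' -1;python3 - <<'E'
from h import *
p,R,o=st();print(((p-O)@ex-.102)*1e3,(p-O)@ey*1e3,(p[2]-.062)*1e3)
E
python3 -m crank '0 0 0.7 0 0 0;0 0 1.36 0 0 0;-0.14 0 1.4 0 0 0;-0.28 0 1.4 0 0 0;-0.43 0 1.4 0 0 0;-0.59 0 1.4 0 0 0;-0.74 0 1.43 0 0 0;-0.89 0 1.47 0 0 0;-1.03 0 1.54 0 0 0;-1.16 0 1.63 0 0 0;-1.28 0 1.73 0 0 0;-1.38 0 1.84 0 0 0' -1;python3 -m crank '-0.08 0 0.13 0 0 0;-0.15 0 0.26 0 0 0;-0.2 0 0.4 0 0 0;-0.24 0 0.56 0 0 0;-0.25 0 0.7 0 0 0;-0.25 0 0.7 0 0 0' -1;python3 - <<'E'
from h import *
p,R,o=st();print(((p-O)@ex-.102)*1e3,(p-O)@ey*1e3,(p[2]-.062)*1e3);plan(hw(.0795,-.003,.139),ey)
E
```

```text
clock: 39.55
tcp_pos: [0.6381, 0.0534, 0.1031]
eef_rot: [0.2, 3.132, -0.0]
contact_force: [-0.7, 0.4, 0.3]
finger_gap: 0.0005
finger_force: 0.0
-22.564824122982774 -4.171693038377115 76.08134237923566
clock: 40.55
tcp_pos: [0.6781, 0.0484, 0.048]
eef_rot: [-0.201, -3.135, -0.0]
contact_force: [-5.5, 1.7, 2.7]
finger_gap: 0.0004
finger_force: 2.9
clock: 41.05
tcp_pos: [0.6874, 0.0471, 0.0282]
eef_rot: [0.201, 3.131, 0.0]
contact_force: [-1.9, 0.5, 4.0]
finger_gap: -0.0
finger_force: 1.8
27.10690440965301 -4.5153080674826995 1.2412085384458509
 [ 1.64  0.04 -2.53] [ 0.    0.04 -0.07]
```

```bash
python3 -m crank '0 0 -1.2 0 0 0;0 0 -2.2 0 0 0;0 0 -2.53 0 0 0;0.8 0 -2.53 0 0 0;1.65 0 -2.53 0 0 0;1.65 0 -2.53 0 0 0;1.65 0 -2.53 0 0 0;1.65 0 -2.53 0 0 0' -1
python3 -m crank '0 0 0.7 0 0 0;0 0 1.36 0 0 0;-0.14 0 1.4 0 0 0;-0.28 0 1.4 0 0 0;-0.43 0 1.4 0 0 0;-0.59 0 1.4 0 0 0;-0.74 0 1.43 0 0 0;-0.89 0 1.47 0 0 0;-1.03 0 1.54 0 0 0;-1.16 0 1.63 0 0 0;-1.28 0 1.73 0 0 0;-1.38 0 1.84 0 0 0' -1;python3 -m crank '-0.08 0 0.13 0 0 0;-0.15 0 0.26 0 0 0;-0.2 0 0.4 0 0 0;-0.24 0 0.56 0 0 0;-0.25 0 0.7 0 0 0;-0.25 0 0.7 0 0 0' -1;python3 - <<'E'
from h import *
p,R,o=st();print(((p-O)@ex-.102)*1e3,(p-O)@ey*1e3,(p[2]-.062)*1e3);plan(hw(.0795,-.003,.139),ey)
E
```

```text
clock: 41.72
tcp_pos: [0.6376, 0.0534, 0.1027]
eef_rot: [0.201, 3.132, -0.0]
contact_force: [0.3, -0.7, 0.9]
finger_gap: 0.0005
finger_force: 0.0
clock: 42.72
tcp_pos: [0.6777, 0.0484, 0.0478]
eef_rot: [0.201, 3.135, 0.0]
contact_force: [-6.6, 1.1, 3.4]
finger_gap: 0.0004
finger_force: 2.9
clock: 43.22
tcp_pos: [0.6863, 0.0472, 0.0278]
eef_rot: [0.201, 3.132, 0.0]
contact_force: [-1.9, 0.1, 4.3]
finger_gap: 0.0006
finger_force: 2.0
26.004410246575695 -4.508718505849154 0.7627838596459546
 [ 1.61  0.04 -2.55] [ 0.    0.03 -0.08]
```

```bash
python3 -m crank '0 0 -1.2 0 0 0;0 0 -2.2 0 0 0;0 0 -2.55 0 0 0;0.8 0 -2.55 0 0 0;1.62 0 -2.55 0 0 0;1.62 0 -2.55 0 0 0;1.62 0 -2.55 0 0 0;1.62 0 -2.55 0 0 0' -1
python3 -m crank '0 0 0.7 0 0 0;0 0 1.36 0 0 0;-0.14 0 1.4 0 0 0;-0.28 0 1.4 0 0 0;-0.43 0 1.4 0 0 0;-0.59 0 1.4 0 0 0;-0.74 0 1.43 0 0 0;-0.89 0 1.47 0 0 0;-1.03 0 1.54 0 0 0;-1.16 0 1.63 0 0 0;-1.28 0 1.73 0 0 0;-1.38 0 1.84 0 0 0' -1;python3 -m crank '-0.08 0 0.13 0 0 0;-0.15 0 0.26 0 0 0;-0.2 0 0.4 0 0 0;-0.24 0 0.5 0 0 0;-0.24 0 0.58 0 0 0;-0.24 0 0.58 0 0 0' -1;python3 -m crank '0 0 0.06 0 0 0;0 0 0.1 0 0 0;0 0 0.1 0 0 0' -1;python3 - <<'E'
from h import *
p,R,o=st();print(((p-O)@ex-.102)*1e3,(p-O)@ey*1e3,(p[2]-.062)*1e3)
E
```

```text
clock: 43.88
tcp_pos: [0.6378, 0.0534, 0.1029]
eef_rot: [0.201, 3.132, -0.0]
contact_force: [-0.9, -0.3, 0.4]
finger_gap: 0.0006
finger_force: 0.0
clock: 44.88
tcp_pos: [0.6778, 0.0484, 0.0481]
eef_rot: [-0.201, -3.135, -0.0]
contact_force: [-5.3, 0.5, 3.4]
finger_gap: 0.0003
finger_force: 2.9
clock: 45.38
tcp_pos: [0.686, 0.0472, 0.0315]
eef_rot: [0.201, 3.133, 0.0]
contact_force: [-3.0, 0.1, 3.4]
finger_gap: 0.0008
finger_force: 1.7
clock: 45.63
tcp_pos: [0.6864, 0.0472, 0.0311]
eef_rot: [0.2, 3.132, -0.0]
contact_force: [-10.2, 0.3, 18.4]
finger_gap: 0.0004
finger_force: 9.5
26.13039296646767 -4.53296641033295 4.090848718617063
```

```bash
python3 -m crank '0 0 0.05 0 0 0;0 0 0.07 0 0 0;0 0 0.07 0 0 0' -1;python3 -m crank '0 0 -1.2 0 0 0;0 0 -2.4 0 0 0;0 0 -3.6 0 0 0;0 -2 -3.6 0 0 0;0 -9 -3.6 0 0 0;0 -9 -3.6 0 0 0;0 -9 -3.6 0 0 0;0 -9 -3.6 0 0 0;0 -9 -3.6 0 0 0;0 -9 -3.6 0 0 0;0 -9 -3.6 0 0 0;0 -9 -3.6 0 0 0' -1;python3 -m crank '0 -1 0 0 0 0;0 -1 0 0 0 0;0 -1 0 0 0 0;0 -1 0 0 0 0' -1;python3 - <<'E'
from h import *
t=snap('top','t9.png');s=snap('side','s9.png')
def crop(f,x,y,w,h,k):
    a=cv2.imread('pics/'+f)[y:y+h,x:x+w];a=np.clip((a/160.)**.6*255,0,255).astype(np.uint8);return cv2.resize(a,None,fx=k,fy=k,interpolation=cv2.INTER_CUBIC)
cv2.imwrite('pics/p9.png',np.hstack([crop('t9.png',228,135,90,100,4.4),crop('s9.png',262,130,90,100,4.4)]))
E
```

```text
clock: 45.88
tcp_pos: [0.6865, 0.0471, 0.0309]
eef_rot: [0.2, 3.132, -0.001]
contact_force: [-15.3, -0.5, 26.9]
finger_gap: 0.0002
finger_force: 14.0
clock: 46.88
tcp_pos: [0.6507, -0.2226, 0.1332]
eef_rot: [0.205, 3.132, -0.001]
contact_force: [0.1, -0.4, -0.9]
finger_gap: 0.0006
finger_force: 0.0
clock: 47.22
tcp_pos: [0.6468, -0.2489, 0.1325]
eef_rot: [0.199, 3.135, 0.001]
contact_force: [-0.4, 0.7, -0.3]
finger_gap: 0.0007
finger_force: 0.0
```

View pics/p9.png

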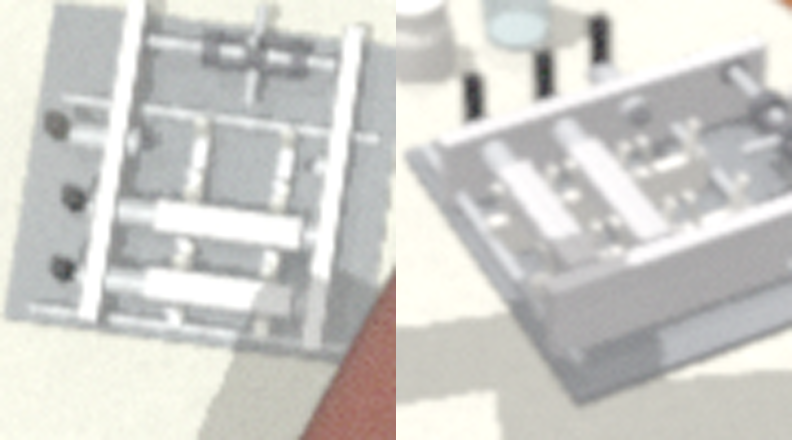

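Both plates have closed on the two tubes, with pins in both ends (top view, tubes at (228,222) and (215,290)), so I'm handing in.

```bash
python3 -c "
from cell import arm
print(arm.sign_off())"
```

```text
the job is handed in; nothing more can be done
None
```

I slackened the turnbuckle fully, loaded both full-length tubes in stations 0 and 1 with their tailstocks home, drew the turnbuckle in to its stop, and handed the job in at about 47 s. The final picture shows both tubes held on the pins at both ends. One tailstock push peaked at about 69 N at the wrist, made with the fingers.

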